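Scrub the pen pot and rebuild the keyed desk organiser

ROBOT

A 6-joint arm with a two-finger parallel gripper is mounted at the origin on the work surface. World frame = base frame: x ahead of the robot, y to its left, z up, the work surface at z = 0. Lengths are in m, angles in rad, forces in N, time in s.
With the tool pointing down it reaches from about 0.35 to 0.975 m from the base axis. Payload 7.1 kg.
Tool frame: the origin (TCP) lies midway between the tips of the shut fingers; the grasp point (between the pads) lies 19 mm behind it; z points along the fingers, y is the line along which they close (so a half turn about z gives the same grasp; the last joint's range is limited). The gripper opens to 88 mm and grips with 3 to 60 N. Pads are 20 mm wide; open, the fingers measure 115 mm over their backs; the gripper's body (75 mm by 178 mm) begins 61 mm behind the grasp point.
Start: joints at [-1.295, 0.423, 1.63, -0, 1.089, -0.019], TCP at [0.182, -0.598, 0.223] pointing down, gripper open.
Joint ranges: [-3, 3], [-0.9, 2.11], [0.09, 2.58], [-1.31, 4.45], [0.11, 2.69], [-2.54, 2.54]. Speed limits (rad/s): [2.39, 2.39, 3.01, 3.14, 3.14, 3.14].

INTERFACE

Orientations are given as a unit quaternion [x, y, z, w].
In Python, from bench import status, vision, ticket gives the robot as it stands. The module is installed in compiled form; this text tells all that it offers.
- The arm moves only by the shell command python3 -m pendant 'ROWS' [FORCE]. ROWS is JSON, a list of rows, each a list of 7 numbers: the shift along the tool's x, y, z in cm, then the turn, a rotation vector about the tool's x, y, z in degrees, then the opening, from -1 (shut) to 1 (fully open). A call has 1 to 12 rows; each row shifts and turns the commanded pose from where the row before left it, along the tool's axes as they then stand; what a row does not reach is not made up. A row lasts 1/12 s, in which the tool goes at most 41.7 mm and 7.16 degrees, less where a joint would pass 70% of its speed; a pose out of reach is approached as far as the arm can. A call with a gripper value outside its range is refused whole. The fingers move at their own pace and stop on an object; FORCE is the grip in N (left out, the last holds). Time passes only in rows, so rows that do not move let the fingers close. It gives the time, the measured TCP pose, the force, the opening and the grip force at its end, in the units of the state.
- status.sense(): the state, without advancing time (a new reading comes with each control period).
- vision.capture(name): name is "side" or "top" or "wrist"; returns a dict with "pixels" (400x640x3 uint8, blue, green, red), "K" (3x3 intrinsics, pixels), "T" (4x4, takes a point from camera to world coordinates). Camera axes: x right, y down, z forward; pixel columns grow to the right and rows downward; lengths in m; the calibration is good to about 2 mm. A picture is of the moment at which its call begins. There is no depth.
- ticket.close_job(): hands the job in; it is judged then, once.
The state is a dict: "time_s": time; "joint_pos": joint angles; "qd": joint speeds; "joint_torque": joint torques, N m; "eef_pos": TCP position; "orientation": TCP orientation; "ft_force": force on the tool from outside, world axes, zero at the start; "moment": the same for the moment, N m; "width": finger opening in m; "finger_force": force on a finger pad.
Only numpy, scipy, OpenCV 4.12 (cv2) and the standard library are available. Lean on these libraries where they do the work, as an engineer would, in place of code of your own. Each camera call takes 0.05 s, during which the arm holds its last target. There are 200 camera calls.

TASK

Clean the reception desk's organiser: with the long brush scrub out the pen pot where it stands on the desk, pushing the brush right down to the bottom three times and drawing it up to near the rim in between, then stand the brush back in its holder before you move the pot onto the stack. Rebuild the organiser on its grey base: stack all the trays that are there, each fully home with its notch over the tab below, and the pot on top of them in the same way. Leave the sanitiser, mouse, telephone and remote control where they are.

Things in the scene. Friction and masses are not known exactly. Their poses are not given: they have to be found in the camera images.
- base: grey organiser base, fixed to the desk: plinth 124 x 74 x 10 mm, on it a rim 110 (its x) x 60 (its y) mm, top 24 mm above the desk, inside 102 x 52 mm, 8 mm deep. Origin: centre of underside, at desk level, z up. The first seated tray has its underside 19 mm above the desk, each further seated item (tray or pot) 37 mm higher, all +x ends the same way as the base's
- base_tab (a point): top of the base's tab (11 mm wide, 6 mm at the tip, 4 mm thick, 8 mm high, on the rim's +x end), 53 mm along the base's +x from its origin, 32 mm above the desk
- tray1: white open tray, 110 (its x) x 60 (its y) mm, rim 42 mm high, walls 4 mm, 0.12 kg, upright on the desk; may be absent; all alike. Origin: centre of underside, z up. Lowest 5 mm is a foot 95 x 45 mm that nests inside the rim below (102 x 52 mm inside). Lower edge of the +x end wall has a notch 18 mm wide, 5 to 15 mm above the underside; over it, on the rim, a tab. Grip across its 60 mm width.
- tray2: white open tray, 110 (its x) x 60 (its y) mm, rim 42 mm high, walls 4 mm, 0.12 kg, upright on the desk; may be absent; all alike. Origin: centre of underside, z up. Lowest 5 mm is a foot 95 x 45 mm that nests inside the rim below (102 x 52 mm inside). Lower edge of the +x end wall has a notch 18 mm wide, 5 to 15 mm above the underside; over it, on the rim, a tab. Grip across its 60 mm width.
- tray3: white open tray, 110 (its x) x 60 (its y) mm, rim 42 mm high, walls 4 mm, 0.12 kg, upright on the desk; may be absent; all alike. Origin: centre of underside, z up. Lowest 5 mm is a foot 95 x 45 mm that nests inside the rim below (102 x 52 mm inside). Lower edge of the +x end wall has a notch 18 mm wide, 5 to 15 mm above the underside; over it, on the rim, a tab. Grip across its 60 mm width.
- tray4: white open tray, 110 (its x) x 60 (its y) mm, rim 42 mm high, walls 4 mm, 0.12 kg, upright on the desk; may be absent; all alike. Origin: centre of underside, z up. Lowest 5 mm is a foot 95 x 45 mm that nests inside the rim below (102 x 52 mm inside). Lower edge of the +x end wall has a notch 18 mm wide, 5 to 15 mm above the underside; over it, on the rim, a tab. Grip across its 60 mm width.
- tray1_tab (a point): top of the tab of tray1 (11 mm wide, 6 mm at the tip, 4 mm thick, 8 mm high, on the rim of its +x end), 53 mm along its +x, 50 mm above its underside. A tray or pot put on it the wrong way round rides on the tab and does not sit down
- tray2_tab (a point): top of the tab of tray2 (11 mm wide, 6 mm at the tip, 4 mm thick, 8 mm high, on the rim of its +x end), 53 mm along its +x, 50 mm above its underside. A tray or pot put on it the wrong way round rides on the tab and does not sit down
- tray3_tab (a point): top of the tab of tray3 (11 mm wide, 6 mm at the tip, 4 mm thick, 8 mm high, on the rim of its +x end), 53 mm along its +x, 50 mm above its underside. A tray or pot put on it the wrong way round rides on the tab and does not sit down
- tray4_tab (a point): top of the tab of tray4 (11 mm wide, 6 mm at the tip, 4 mm thick, 8 mm high, on the rim of its +x end), 53 mm along its +x, 50 mm above its underside. A tray or pot put on it the wrong way round rides on the tab and does not sit down
- pot: white pen pot on the desk, 0.28 kg: square tumbler 58 x 58 mm outside (sides along its x and y), 50 x 50 mm inside, on a plate 110 (its x) x 60 mm. Origin: centre of underside, z up. Foot 95 x 45 x 5 mm as on the trays, plate from 5 to 17 mm, inner floor at 17 mm, rim at 110 mm. No tab of its own. Grip across the tumbler
- pot_notch (a point): the notch in the +x end of the pot's plate, 18 mm wide, 8.5 mm deep, right through the plate, for the tab of the tray below; 51.5 mm along the pot's +x, 17 mm above its underside
- brush: long brush upright in its holder, tip down, 180 mm long, 0.07 kg. Origin: its tip (centre of the head's flat underside), z up the handle. Stiff head 36 mm diameter, 0 to 60 mm up (soft bristle rings of 45 mm that give way); stem 10 mm diameter; black grip 18 x 18 mm, 130 to 180 mm up, faces square to its x and y
- holder: white round brush holder, fixed to the desk: cup 60 mm high, 72 mm diameter at the foot, 64 mm outside and 56 mm inside diameter at the mouth, inner floor 6 mm above the desk. Origin: centre of its underside, z up
- sanitiser: clear sanitiser bottle, 60 mm diameter, 150 mm high, bystander; origin: centre of its underside
- mouse: black computer mouse, 100 x 60 x 32 mm, bystander; origin: centre of its underside
- telephone: black desk telephone, 200 x 170 x 67 mm, bystander; origin: centre of its underside
- remote: white remote control, 150 x 45 x 21 mm, bystander; origin: centre of its underside

How it is judged:
By the outcome, as a careful person would: the job done as asked, in the order asked, and still so for the second after the job is handed in, with the robot touching nothing.
Of tray1, tray2, tray3, tray4 only 3 to 4 are there at a start; the rules pass over those that are not, and their reading is None.
At some moment in a run one of tray1, tray2, tray3, tray4 may be knocked a few centimetres aside while the robot is not near it.
It also fails if it takes over 208 s, if anything falls off the work surface, if the arm or the gripper's body presses on something with over 40 N, if the wrist force passes 120 N, or if a joint passes its speed limit or range.

## Working session

There is one attempt and no reset: what is moved stays moved. The work goes in short steps, Python scripts to look and compute and a shell command to move; the robot and the scene stay as the last step left them, time stands still between calls to the robot, and variables do not carry over. Pictures are saved under pics/ and viewed, at most 14 in all, crops included, and the job is handed in when it is done.

```bash
mkdir -p pics; python3 - <<'E'
from bench import status, vision
import cv2,pickle
for n in("top","side"):
    c=vision.capture(n); cv2.imwrite(f"pics/{n}0.png",c["pixels"]); print(n,c["K"].round(1).tolist(),c["T"].round(4).tolist()); pickle.dump(c,open(f"{n}0.pkl","wb"))
s=status.sense(); print(s)
E
```

```text
top [[367.5, 0.0, 325.6], [0.0, 367.5, 201.2], [0.0, 0.0, 1.0]] [[-0.1303, -0.9665, 0.2212, 0.377], [-0.9915, 0.1281, -0.0241, 0.0462], [-0.005, -0.2225, -0.9749, 1.1086], [0.0, 0.0, 0.0, 1.0]]
side [[483.5, 0.0, 308.9], [0.0, 483.5, 192.5], [0.0, 0.0, 1.0]] [[-0.9485, -0.2323, 0.2156, 0.2257], [-0.3165, 0.6598, -0.6816, 1.1312], [0.0161, -0.7147, -0.6993, 1.1887], [0.0, 0.0, 0.0, 1.0]]
{'time_s': 0.1, 'joint_pos': array([-1.29499046e+00,  4.23757302e-01,  1.63059946e+00, -2.64604516e-05,
        1.08862202e+00, -1.89867173e-02]), 'qd': array([-3.39182931e-04, -5.13979532e-04, -2.64978381e-03, -9.17324554e-05,
        1.09868894e-04,  5.98022742e-04]), 'joint_torque': array([ 7.02401439e-05, -5.45614350e+01, -2.74323142e+01,  6.45274390e-02,
        1.87859614e-02, -3.52837606e-05]), 'eef_pos': array([ 0.1814766 , -0.59754586,  0.22198943]), 'orientation': array([ 9.89155679e-01,  1.46869199e-01, -1.00373100e-04, -6.85859812e-04]), 'ft_force': array([-0.53082945, -0.98847619,  0.34267037]), 'moment': array([0.02815738, 0.00392078, 0.0259511 ]), 'finger_force': 0.0, 'width': 0.08800225780945296}
```

View pics/top0.png

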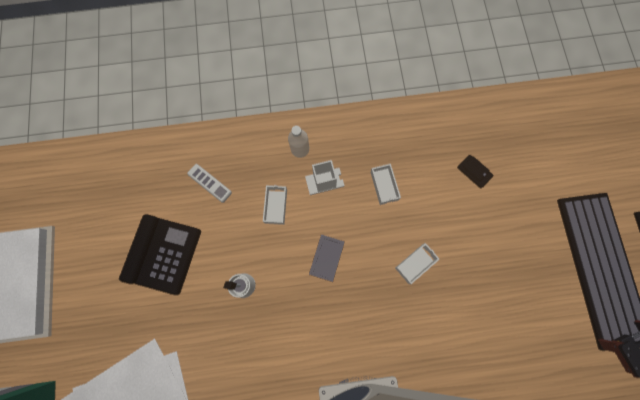

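View pics/side0.png

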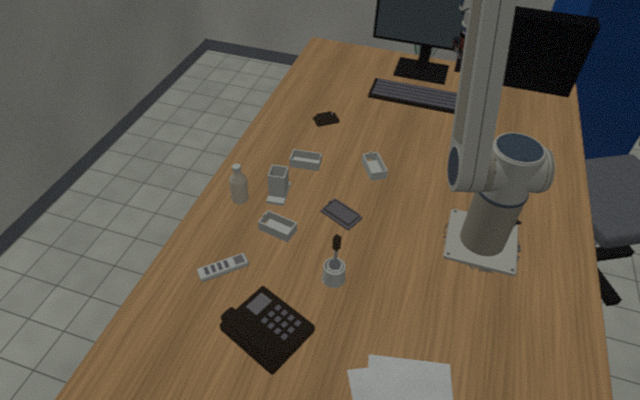

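Trays at top-view (275,204), (386,184) and (417,263). Pot at (323,178), base at (327,258), holder and brush at (239,286). I'll enlarge that area for the tabs and edges.

```bash
cat > h.py <<'E'
import numpy as np,cv2,pickle
from scipy.spatial.transform import Rotation as R
def onz(c,uv,z):
    uv=np.atleast_2d(uv).astype(float); K,T=c["K"],c["T"]
    d=(T[:3,:3]@np.linalg.inv(K)@np.c_[uv,np.ones(len(uv))].T).T
    o=T[:3,3]; return (o+d*((z-o[2])/d[:,2])[:,None])
def proj(c,p):
    p=np.atleast_2d(p); T=c["T"]; q=(p-T[:3,3])@T[:3,:3]; q=q@c["K"].T; return q[:,:2]/q[:,2:]
def tri(ca,ua,cb,ub):
    P=[]; 
    for c in(ca,cb): P.append(c["K"]@np.linalg.inv(c["T"])[:3])
    X=cv2.triangulatePoints(P[0],P[1],np.float64(ua).reshape(2,1),np.float64(ub).reshape(2,1)); return (X[:3]/X[3]).ravel()
E
python3 - <<'E'
import cv2,pickle
c=pickle.load(open("top0.pkl","rb"))["pixels"]
cv2.imwrite("pics/t1.png",cv2.resize(c[140:300,225:445],None,fx=3.6,fy=3.6,interpolation=cv2.INTER_CUBIC))
c=pickle.load(open("side0.pkl","rb"))["pixels"]
cv2.imwrite("pics/s1.png",cv2.resize(c[140:290,220:400],None,fx=4,fy=4,interpolation=cv2.INTER_CUBIC))
E
```

```text
(no output)
```

View pics/t1.png

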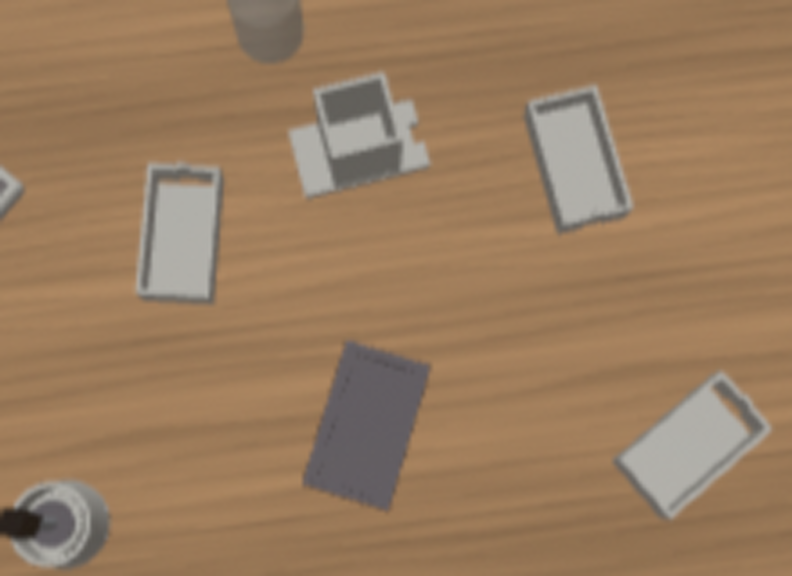

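View pics/s1.png

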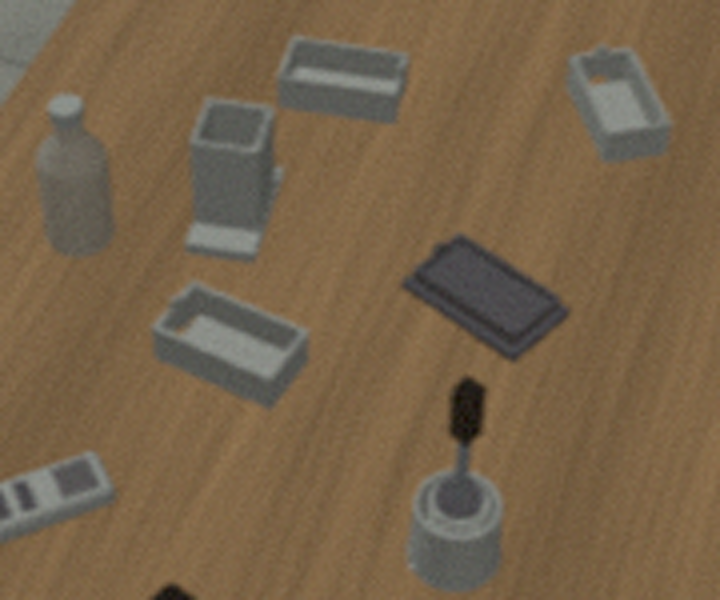

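```bash
python3 - <<'E'
from h import *
t=pickle.load(open("top0.pkl","rb"));s=pickle.load(open("side0.pkl","rb"))
tc=lambda p:(np.array(p,float)+.5)/3.6-.5+[225,140]
sc=lambda p:(np.array(p,float)+.5)/4-.5+[220,140]
# corners ordered: +x end pair first
def rect(n,p,z):
    w=onz(t,tc(p),z); c=w.mean(0); d=(w[0]+w[1]-w[2]-w[3])/2; d2=(w[0]+w[3]-w[1]-w[2])/2
    print(n,c.round(4)[:2],"yaw",np.degrees(np.arctan2(d[1],d[0])).round(1),"L",np.hypot(*d[:2]).round(4),"W",np.hypot(*d2[:2]).round(4))
rect("A",[(150,165),(221,169),(213,300),(138,297)],.042)
rect("B",[(632,212),(560,231),(527,103),(597,87)],.042)
rect("C",[(722,373),(770,428),(667,518),(616,461)],.042)
rect("base",[(346,342),(431,366),(390,511),(303,484)],.010)
rect("potplate",[(413,101),(429,163),(305,196),(290,130)],.017)
rect("potrim",[(384,73),(401,140),(331,158),(316,90)],.11)
print("holder",onz(t,tc((53,523)),.06))
print("side holder",onz(s,sc((457,497)),.06))
print("grip",tri(t,tc((12,522)),s,sc((468,405))), "griptop side@.186",onz(s,sc((469,383)),.186),"bot@.136",onz(s,sc((465,440)),.136))
c=pickle.load(open("top0.pkl","rb"))["pixels"]
from bench import status,vision
w=vision.capture("wrist"); st=status.sense(); T=np.eye(4);T[:3,:3]=R.from_quat(st["orientation"]).as_matrix();T[:3,3]=st["eef_pos"]
print((np.linalg.inv(T)@w["T"]).round(4),w["K"])
print("tool x",T[:3,0])
E
```

```text
A [0.6301 0.1707] yaw -10.0 L 0.1113 W 0.0605
B [ 0.6497 -0.1658] yaw -174.9 L 0.1123 W 0.0617
C [ 0.4041 -0.2172] yaw -58.7 L 0.1115 W 0.0574
base [0.4556 0.0379] yaw -24.0 L 0.122 W 0.0737
potplate [0.6899 0.0141] yaw -83.0 L 0.1094 W 0.0586
potrim [0.6896 0.0144] yaw -82.7 L 0.0563 W 0.0571
holder [[0.40926854 0.28945787 0.06      ]]
side holder [[0.41138592 0.28789581 0.06      ]]
grip [0.40904281 0.29200781 0.16936256] griptop side@.186 [[0.41007311 0.28673107 0.186     ]] bot@.136 [[0.40748461 0.29554142 0.136     ]]
[[-1.000e-03 -9.623e-01 -2.721e-01  7.420e-02]
 [ 1.000e+00 -1.200e-03  6.000e-04  5.000e-04]
 [-9.000e-04 -2.721e-01  9.623e-01 -1.621e-01]
 [ 0.000e+00  0.000e+00  0.000e+00  1.000e+00]] [[320.92573016   0.         325.86332618]
 [  0.         320.92573016 198.2914125 ]
 [  0.           0.           1.        ]]
tool x [9.56857091e-01 2.90558957e-01 1.26612152e-05]
```

```bash
cat >> h.py <<'E'
def plan(x,y,z,yaw=None):
    """turn first, then shift, in tool axes"""
    from bench import status
    s=status.sense(); M=R.from_quat(s["orientation"]).as_matrix(); p=s["eef_pos"]
    y0=np.degrees(np.arctan2(M[1,0],M[0,0])); yw=y0 if yaw is None else yaw
    a=np.radians(yw); X=np.array([np.cos(a),np.sin(a),0]); Y=np.array([X[1],-X[0],0])
    d=np.array([x,y,z])-p
    print("pos",p.round(4),"yaw",y0.round(2),"tilt",(M[:,2]*100).round(2),"| turn z",((y0-yw+180)%360-180).round(2),"then xyz cm",(100*np.array([d@X,d@Y,-d[2]])).round(2),"| t",round(s["time_s"],1),"w",round(s["width"],4),"F",s["ft_force"].round(1),"j6",s["joint_pos"][5].round(2))
E
python3 -m pendant '[[2.9,-1.75,-1.1,0,0,0,1],[2.9,-1.75,-1.1,0,0,0,1],[2.9,-1.75,-1.1,0,0,0,1],[2.9,-1.75,-1.1,0,0,0,1],[2.9,-1.75,-1.1,0,0,0,1],[2.9,-1.75,-1.1,0,0,0,1],[2.9,-1.75,-1.1,0,0,0,1],[2.9,-1.75,-1.1,0,0,0,1],[2.9,-1.75,-1.1,0,0,0,1],[2.9,-1.75,-1.1,0,0,0,1],[2.9,-1.75,-1.1,0,0,0,1],[2.9,-1.75,-1.1,0,0,0,1]]'
python3 -m pendant '[[0,0,0,0,0,-7,1],[0,0,0,0,0,-7,1],[0,0,0,0,0,-7,1],[0,0,0,0,0,-7,1],[0,0,0,0,0,-7,1],[0,0,0,0,0,-7,1],[0,0,0,0,0,-7,1],[0,0,0,0,0,-7,1],[0,0,0,0,0,-7,1],[0,0,0,0,0,-7,1],[0,0,0,0,0,-7,1],[0,0,0,0,0,-7,1]]'
python3 -m pendant '[[0,0,0,0,0,-7,1],[3.8,0.96,0,0,0,0,1],[3.8,0.96,0,0,0,0,1],[3.8,0.96,0,0,0,0,1],[3.8,0.96,0,0,0,0,1],[3.8,0.96,0,0,0,0,1],[3.8,0.96,0,0,0,0,1],[3.8,0.96,0,0,0,0,1],[3.8,0.96,0,0,0,0,1],[3.8,0.96,0,0,0,0,1],[3.8,0.96,0,0,0,0,1],[3.8,0.96,0,0,0,0,1]]'
python3 -m pendant '[[3.8,0.96,0,0,0,0,1],[3.8,0.96,0,0,0,0,1],[3.8,0.96,0,0,0,0,1],[3.8,0.96,0,0,0,0,1],[0,0,0,0,0,0,1],[0,0,0,0,0,0,1]]'
python3 - <<'E'
from h import *
from bench import vision
plan(.409,.29,.146)
w=vision.capture("wrist"); pickle.dump(w,open("w1.pkl","wb")); print(proj(w,[[.409,.29,.186],[.409,.29,.136]]))
cv2.imwrite("pics/w1.png",w["pixels"])
E
```

```text
time_s: 1.15
eef_pos: [0.4543, -0.2944, 0.3551]
orientation: [0.989, 0.147, -0.0, -0.0]
ft_force: [0.7, -0.3, 0.9]
width: 0.0876
finger_force: 0.0
time_s: 2.15
eef_pos: [0.4534, -0.2958, 0.3544]
orientation: [0.634, 0.773, -0.0, -0.0]
ft_force: [0.4, -0.2, 0.0]
width: 0.0876
finger_force: 0.0
time_s: 3.15
eef_pos: [0.4249, 0.1361, 0.3548]
orientation: [0.589, 0.808, 0.0, 0.0]
ft_force: [1.1, -1.1, -0.9]
width: 0.0879
finger_force: 0.0
time_s: 3.65
eef_pos: [0.4148, 0.2922, 0.3541]
orientation: [0.587, 0.81, -0.001, -0.0]
ft_force: [0.6, -0.6, -0.3]
width: 0.0879
finger_force: 0.0
pos [0.4148 0.2922 0.3541] yaw 108.1 tilt [-9.e-02 -8.e-02 -1.e+02] | turn z 0.0 then xyz cm [-0.03 -0.62 20.81] | t 3.6 w 0.0879 F [ 0.6 -0.6 -0.3] j6 0.27
[[320.48707476 180.31083956]
 [321.22979132 171.20349558]]
```

View pics/w1.png

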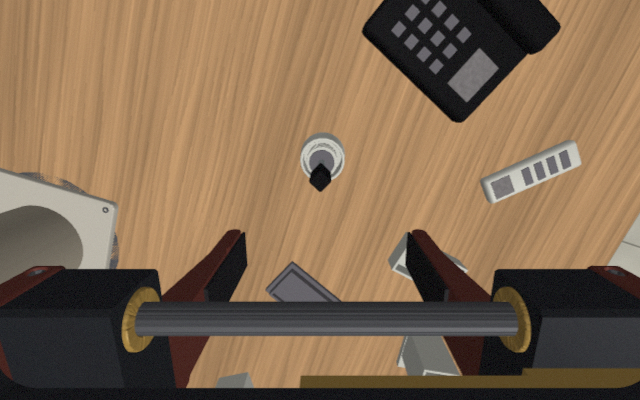

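The brush grip shows near (320,178) as a diamond, so its faces sit roughly 45° off the tool. I'll crop in to measure that.

```bash
python3 - <<'E'
from h import *
w=pickle.load(open("w1.pkl","rb"))
cr=w["pixels"][150:205,290:350]; m=(cr.max(2)<45).astype(np.uint8)
ct=max(cv2.findContours(m,0,2)[0],key=cv2.contourArea).reshape(-1,2)+[290,150]
print(cv2.minAreaRect(ct.astype(np.float32)),ct.min(0),ct.max(0))
print(onz(w,[[320,181]],.186))
cv2.imwrite("pics/w1c.png",cv2.resize(cr,None,fx=10,fy=10,interpolation=cv2.INTER_CUBIC))
E
```

```text
((320.0, 177.00001525878906), (19.798988342285156, 21.21320343017578), 45.0) [310 163] [330 190]
[[0.40873902 0.28913338 0.186     ]]
```

View pics/w1c.png

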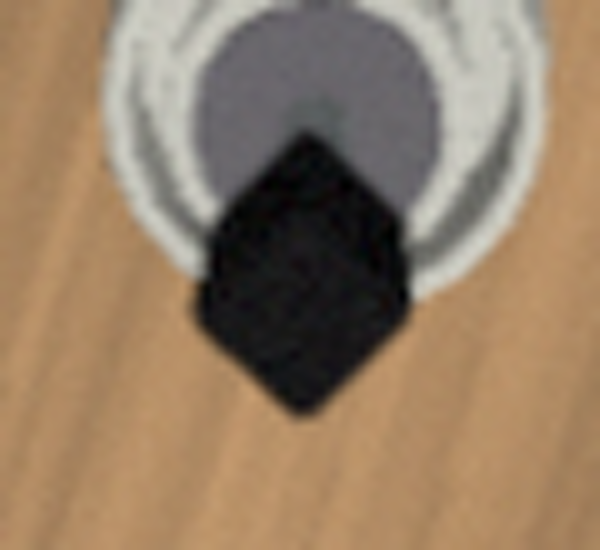

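```bash
python3 -m pendant '[[0,0,0,0,0,-6.5,1],[0,0,0,0,0,-6.5,1],[0,0,0,0,0,-6.5,1],[0,0,0,0,0,-6.5,1],[0,0,0,0,0,-6.5,1],[0,0,0,0,0,-6.5,1],[0,0,0,0,0,-6,1],[0,0,0,0,0,0,1]]' | head -1
python3 -c "
from h import *; plan(.409,.2893,.145)"
```

```text
time_s: 4.37
pos [0.4157 0.2889 0.3547] yaw 152.97 tilt [-1.e-02 -5.e-02 -1.e+02] | turn z 0.0 then xyz cm [ 0.62 -0.27 20.97] | t 4.4 w 0.0875 F [ 0.  -0.3 -0.3] j6 -0.51
```

```bash
python3 -m pendant '[[0.6,-0.3,0,0,0,0,1],[0,0,3.5,0,0,0,1],[0,0,3.5,0,0,0,1],[0,0,3.5,0,0,0,1],[0,0,3.5,0,0,0,1],[0,0,3,0,0,0,1],[0,0,2.5,0,0,0,1],[0,0,1.5,0,0,0,1],[0,0,0,0,0,0,1]]'
python3 -m pendant '[[0,0,0,0,0,0,-1],[0,0,0,0,0,0,-1],[0,0,0,0,0,0,-1],[0,0,0,0,0,0,-1],[0,0,0,0,0,0,-1],[0,0,0,0,0,0,-1],[0,0,0,0,0,0,-1],[0,0,0,0,0,0,-1],[0,0,0,0,0,0,-1],[0,0,0,0,0,0,-1]]' 30
```

```text
time_s: 5.12
eef_pos: [0.4066, 0.2888, 0.1418]
orientation: [0.236, 0.972, -0.002, -0.002]
ft_force: [-0.5, 0.0, -0.5]
width: 0.0879
finger_force: 0.0
time_s: 5.95
eef_pos: [0.4088, 0.2908, 0.1447]
orientation: [0.234, 0.972, -0.0, -0.0]
ft_force: [-0.2, -0.4, 0.5]
width: 0.0249
finger_force: 0.0
```

```bash
python3 -m pendant '[[0,0,0,0,0,0,-1],[0,0,0,0,0,0,-1],[0,0,0,0,0,0,-1],[0,0,0,0,0,0,-1],[0,0,0,0,0,0,-1]]' 30; python3 -m pendant '[[0,0,-2,0,0,0,-1],[0,0,-3.5,0,0,0,-1],[0,0,-3.5,0,0,0,-1],[0,0,-3.5,0,0,0,-1],[0,0,-3,0,0,0,-1],[0,0,0,0,0,0,-1],[0,0,0,0,0,0,-1]]'
python3 - <<'E'
from h import *
from bench import vision
plan(.6897,.0143,.30)
for n in("side","top"):
  w=vision.capture(n); pickle.dump(w,open(n+"1.pkl","wb"))
cv2.imwrite("pics/s2.png",cv2.resize(pickle.load(open("side1.pkl","rb"))["pixels"][90:300,200:410],None,fx=2.8,fy=2.8))
E
```

```text
time_s: 6.37
eef_pos: [0.4087, 0.2907, 0.1446]
orientation: [0.234, 0.972, -0.0, -0.0]
ft_force: [-0.5, 0.8, -0.6]
width: 0.0181
finger_force: 30.0
time_s: 6.95
eef_pos: [0.4095, 0.2913, 0.3013]
orientation: [0.234, 0.972, 0.001, 0.001]
ft_force: [-0.8, 0.2, -0.8]
width: 0.0178
finger_force: 30.0
pos [0.4095 0.2913 0.3013] yaw 152.89 tilt [   0.33    0.23 -100.  ] | turn z 0.0 then xyz cm [-37.56 -11.89   0.13] | t 7.0 w 0.0178 F [-0.8  0.2 -0.8] j6 -0.5
```

View pics/s2.png

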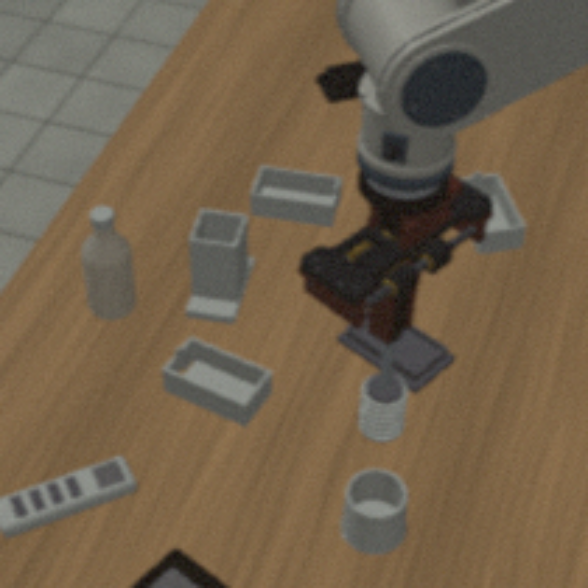

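```bash
python3 -m pendant '[[-2,-0.6,0,0,0,0,-1],[-3.4,-1.08,0,0,0,0,-1],[-3.4,-1.08,0,0,0,0,-1],[-3.4,-1.08,0,0,0,0,-1],[-3.4,-1.08,0,0,0,0,-1],[-3.4,-1.08,0,0,0,0,-1],[-3.4,-1.08,0,0,0,0,-1],[-3.4,-1.08,0,0,0,0,-1],[-3.4,-1.08,0,0,0,0,-1],[-3.4,-1.08,0,0,0,0,-1],[-3.4,-1.08,0,0,0,0,-1],[-1.5,-0.5,0,0,0,0,-1]]' >/dev/null
python3 -m pendant '[[0,0,0,0,0,0,-1],[0,0,0,0,0,0,-1],[0,0,0,0,0,0,-1]]'
python3 - <<'E'
from h import *
from bench import vision
plan(.6897,.0143,.1557)
w=vision.capture("side"); cv2.imwrite("pics/s3.png",cv2.resize(w["pixels"][90:220,200:340],None,fx=4,fy=4))
w=vision.capture("top"); cv2.imwrite("pics/t3.png",cv2.resize(w["pixels"][120:220,260:390],None,fx=4,fy=4))
a=cv2.imread("pics/s3.png");b=cv2.imread("pics/t3.png")[:520,:240+0+1000]
E
```

```text
time_s: 8.3
eef_pos: [0.6871, 0.0146, 0.2978]
orientation: [0.234, 0.972, -0.0, -0.002]
ft_force: [-0.5, 0.8, -0.2]
width: 0.018
finger_force: 30.0
pos [0.6871 0.0146 0.2978] yaw 152.9 tilt [-3.4e-01  4.0e-02 -1.0e+02] | turn z 0.0 then xyz cm [-0.25  0.09 14.21] | t 8.3 w 0.018 F [-0.5  0.8 -0.2] j6 -1.09
```

View pics/s3.png

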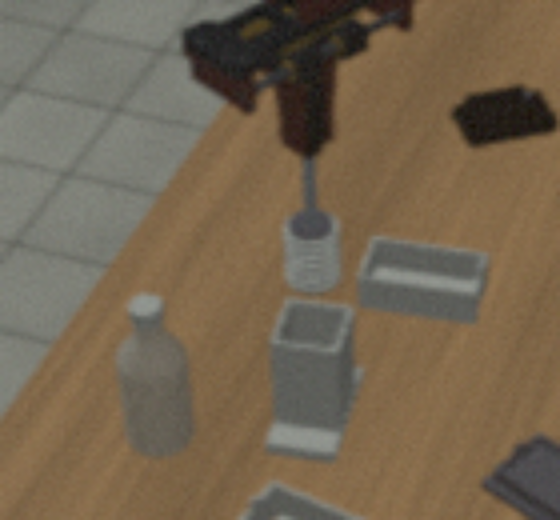

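The brush is over the pot (head bottom at crop (312,290), pot mouth at (312,325)). I'll descend while watching the force.

```bash
python3 -m pendant '[[-0.2,0.1,0,0,0,0,-1],[0,0,2,0,0,0,-1],[0,0,2,0,0,0,-1],[0,0,2,0,0,0,-1],[0,0,1.5,0,0,0,-1],[0,0,0,0,0,0,-1],[0,0,0,0,0,0,-1]]'; python3 -m pendant '[[0,0,1.5,0,0,0,-1],[0,0,1.5,0,0,0,-1],[0,0,1.5,0,0,0,-1],[0,0,1,0,0,0,-1],[0,0,0.5,0,0,0,-1],[0,0,0,0,0,0,-1],[0,0,0,0,0,0,-1]]'
python3 -c "
from h import *; plan(.6897,.0143,.1557)"
```

```text
time_s: 8.98
eef_pos: [0.6901, 0.0146, 0.2244]
orientation: [0.234, 0.972, -0.0, -0.001]
ft_force: [0.7, -0.2, 0.6]
width: 0.0177
finger_force: 30.0
time_s: 9.57
eef_pos: [0.6911, 0.0141, 0.1656]
orientation: [0.234, 0.972, 0.0, 0.001]
ft_force: [-0.2, -0.1, -0.9]
width: 0.0175
finger_force: 30.0
pos [0.6911 0.0141 0.1656] yaw 152.9 tilt [   0.11    0.   -100.  ] | turn z 0.0 then xyz cm [ 0.14 -0.04  0.99] | t 9.6 w 0.0175 F [-0.2 -0.1 -0.9] j6 -1.09
```

```bash
python3 -m pendant '[[0,0,0.5,0,0,0,-1],[0,0,0.3,0,0,0,-1],[0,0,0.1,0,0,0,-1],[0,0,0,0,0,0,-1],[0,0,0,0,0,0,-1]]'; python3 -m pendant '[[0,0,0.1,0,0,0,-1],[0,0,0.1,0,0,0,-1],[0,0,0,0,0,0,-1],[0,0,0,0,0,0,-1]]'
```

```text
time_s: 9.98
eef_pos: [0.6907, 0.0139, 0.1558]
orientation: [0.234, 0.972, 0.0, 0.0]
ft_force: [0.5, 0.8, -0.4]
width: 0.0179
finger_force: 30.0
time_s: 10.32
eef_pos: [0.6911, 0.0138, 0.1556]
orientation: [0.234, 0.972, 0.0, 0.001]
ft_force: [-4.0, -1.1, 9.8]
width: 0.018
finger_force: 30.0
```

```bash
python3 -m pendant '[[0,0,-2.2,0,0,0,-1],[0,0,-2.5,0,0,0,-1],[0,0,-2.5,0,0,0,-1],[0,0,-1.1,0,0,0,-1],[0,0,0,0,0,0,-1],[0,0,0,0,0,0,-1]]'; python3 -m pendant '[[0,0,2.5,0,0,0,-1],[0,0,2.5,0,0,0,-1],[0,0,2,0,0,0,-1],[0,0,1,0,0,0,-1],[0,0,0.3,0,0,0,-1],[0,0,0.1,0,0,0,-1],[0,0,0,0,0,0,-1],[0,0,0,0,0,0,-1]]'
python3 -m pendant '[[0,0,-2.2,0,0,0,-1],[0,0,-2.5,0,0,0,-1],[0,0,-2.5,0,0,0,-1],[0,0,-1.1,0,0,0,-1],[0,0,0,0,0,0,-1],[0,0,0,0,0,0,-1]]'; python3 -m pendant '[[0,0,2.5,0,0,0,-1],[0,0,2.5,0,0,0,-1],[0,0,2,0,0,0,-1],[0,0,1,0,0,0,-1],[0,0,0.3,0,0,0,-1],[0,0,0.1,0,0,0,-1],[0,0,0,0,0,0,-1],[0,0,0,0,0,0,-1]]'
```

```text
time_s: 10.82
eef_pos: [0.6906, 0.0139, 0.2366]
orientation: [0.234, 0.972, 0.0, 0.0]
ft_force: [0.4, -0.2, -1.1]
width: 0.0178
finger_force: 30.0
time_s: 11.48
eef_pos: [0.6901, 0.0134, 0.1531]
orientation: [0.234, 0.972, -0.001, -0.001]
ft_force: [-4.0, -1.3, 11.6]
width: 0.0179
finger_force: 30.0
time_s: 11.98
eef_pos: [0.6902, 0.0139, 0.2347]
orientation: [0.234, 0.972, -0.0, -0.0]
ft_force: [0.4, -1.0, -1.1]
width: 0.0178
finger_force: 30.0
time_s: 12.65
eef_pos: [0.6897, 0.0134, 0.1513]
orientation: [0.234, 0.972, -0.001, -0.001]
ft_force: [-2.6, -1.7, 7.3]
width: 0.0177
finger_force: 30.0
```

Three bottom contacts registered (9.8, 11.6 and 7.3 N). Lifting out and returning the brush to the holder.

```bash
python3 -m pendant '[[0,0,-2,0,0,0,-1],[0,0,-3.5,0,0,0,-1],[0,0,-3.5,0,0,0,-1],[0,0,-3.5,0,0,0,-1],[0,0,-2.5,0,0,0,-1],[0,0,0,0,0,0,-1]]'; python3 -m pendant '[[2,0.6,0,0,0,0,-1],[3.4,1.08,0,0,0,0,-1],[3.4,1.08,0,0,0,0,-1],[3.4,1.08,0,0,0,0,-1],[3.4,1.08,0,0,0,0,-1],[3.4,1.08,0,0,0,0,-1],[3.4,1.08,0,0,0,0,-1],[3.4,1.08,0,0,0,0,-1],[3.4,1.08,0,0,0,0,-1],[3.4,1.08,0,0,0,0,-1],[3.4,1.08,0,0,0,0,-1],[1.5,0.5,0,0,0,0,-1]]'|head -2;  python3 -m pendant '[[0,0,0,0,0,0,-1],[0,0,0,0,0,0,-1]]'|head -2
python3 - <<'E'
from h import *
from bench import vision
plan(.409,.2902,.1425)
for n in("side","top"):
  w=vision.capture(n); pickle.dump(w,open(n+"2.pkl","wb")); p=w["pixels"]
  print(n,proj(w,[.410,.2885,.06]))
w=pickle.load(open("side2.pkl","rb"));cv2.imwrite("pics/s4.png",cv2.resize(w["pixels"][190:300,270:390],None,fx=4,fy=4))
E
```

```text
time_s: 13.15
eef_pos: [0.693, 0.014, 0.3071]
orientation: [0.234, 0.972, 0.001, 0.004]
ft_force: [0.7, 1.0, 0.2]
width: 0.0177
finger_force: 30.0
time_s: 14.15
eef_pos: [0.4075, 0.2921, 0.2998]
time_s: 14.32
eef_pos: [0.4101, 0.2908, 0.3003]
pos [0.4101 0.2908 0.3003] yaw 153.02 tilt [  -0.17   -0.16 -100.  ] | turn z 0.0 then xyz cm [ 0.08 -0.1  15.78] | t 14.3 w 0.018 F [-0.6  0.  -0.7] j6 -0.51
side [[334.27471376 264.15939159]]
top [[239.68337315 284.60373153]]
```

View pics/s4.png

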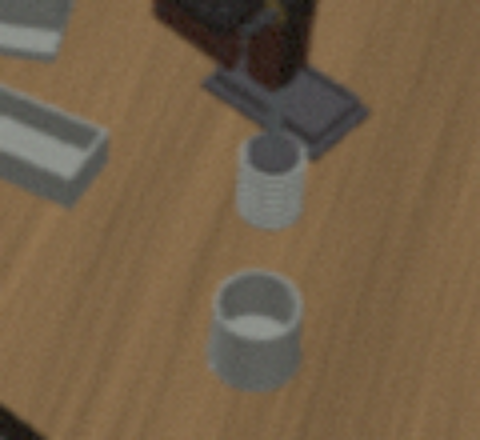

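The brush is upright above the holder mouth (crop (257,303)). Lowering it in.

```bash
python3 -m pendant '[[0.1,-0.1,2,0,0,0,-1],[0,0,2.5,0,0,0,-1],[0,0,2.5,0,0,0,-1],[0,0,2,0,0,0,-1],[0,0,2,0,0,0,-1],[0,0,0,0,0,0,-1]]'; python3 -m pendant '[[0,0,2,0,0,0,-1],[0,0,1.6,0,0,0,-1],[0,0,0.9,0,0,0,-1],[0,0,0.3,0,0,0,-1],[0,0,0,0,0,0,-1],[0,0,0,0,0,0,-1]]'
```

```text
time_s: 14.92
eef_pos: [0.4085, 0.2878, 0.1879]
orientation: [0.235, 0.972, -0.003, -0.002]
ft_force: [-1.2, -1.4, -0.1]
width: 0.018
finger_force: 30.0
time_s: 15.42
eef_pos: [0.4104, 0.2904, 0.1444]
orientation: [0.235, 0.972, 0.0, 0.0]
ft_force: [0.8, -0.7, -0.7]
width: 0.0182
finger_force: 30.0
```

```bash
python3 -m pendant '[[0,0,0.2,0,0,0,-1],[0,0,0.1,0,0,0,-1],[0,0,0,0,0,0,-1],[0,0,0,0,0,0,-1]]';python3 -m pendant '[[0,0,0,0,0,0,0.4],[0,0,0,0,0,0,0.4],[0,0,0,0,0,0,0.4],[0,0,0,0,0,0,0.4],[0,0,0,0,0,0,0.4],[0,0,0,0,0,0,0.4],[0,0,-1,0,0,0,0.4],[0,0,-3,0,0,0,0.4],[0,0,-4,0,0,0,0.6],[0,0,-4,0,0,0,1],[0,0,-4,0,0,0,1],[0,0,-4,0,0,0,1]]'
python3 - <<'E'
from h import *
from bench import vision
w=vision.capture("side"); cv2.imwrite("pics/s5.png",cv2.resize(w["pixels"][170:300,220:400],None,fx=4,fy=4)); pickle.dump(w,open("side3.pkl","wb"))
w=vision.capture("top"); pickle.dump(w,open("top3.pkl","wb"))
plan(.63,.17,.35,170)
E
```

```text
time_s: 15.75
eef_pos: [0.4098, 0.2904, 0.141]
orientation: [0.234, 0.972, 0.0, 0.0]
ft_force: [0.4, 0.2, -1.4]
width: 0.0176
finger_force: 30.0
time_s: 16.75
eef_pos: [0.4092, 0.29, 0.3435]
orientation: [0.234, 0.972, 0.0, 0.0]
ft_force: [0.9, 0.7, -0.5]
width: 0.085
finger_force: 0.0
pos [0.4124 0.2921 0.3484] yaw 152.89 tilt [  1.05   0.72 -99.99] | turn z -17.11 then xyz cm [-23.55  -8.25  -0.16] | t 16.9 w 0.0877 F [-0.3  0.2 -0.1] j6 -0.5
```

View pics/s5.png

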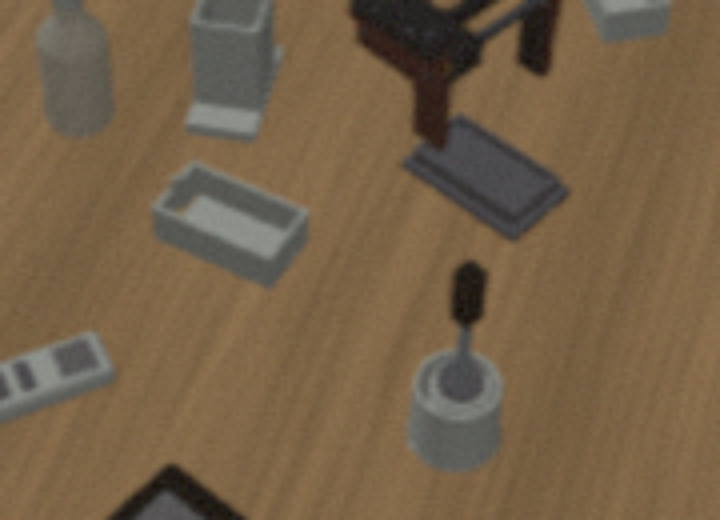

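```bash
python3 -m pendant '[[0,0,0,0,0,-6,1],[0,0,0,0,0,-6,1],[0,0,0,0,0,-5,1],[-3.4,-1.1,0,0,0,0,1],[-3.4,-1.2,0,0,0,0,1],[-3.4,-1.2,0,0,0,0,1],[-3.4,-1.2,0,0,0,0,1],[-3.4,-1.2,0,0,0,0,1],[-3.4,-1.2,0,0,0,0,1],[-3.1,-1.1,0,0,0,0,1],[0,0,0,0,0,0,1],[0,0,0,0,0,0,1]]' |head -2
cat >> h.py <<'E'
def blob(w,guess,z,smax=45,vmin=70,r=70,name=None):
    """rect of the unsaturated blob nearest the guess -> world rect at height z"""
    u=proj(w,[*guess,z])[0]; hsv=cv2.cvtColor(cv2.GaussianBlur(w["pixels"],(3,3),0),cv2.COLOR_BGR2HSV)
    m=((hsv[...,1]<smax)&(hsv[...,2]>vmin)).astype(np.uint8)
    m=cv2.morphologyEx(m,cv2.MORPH_CLOSE,np.ones((3,3)))
    cs=[c for c in cv2.findContours(m,cv2.RETR_EXTERNAL,cv2.CHAIN_APPROX_NONE)[0] if cv2.contourArea(c)>300]
    c=min(cs,key=lambda c:np.linalg.norm(c.reshape(-1,2).mean(0)-u)).reshape(-1,2)
    p=onz(w,c,z)[:,:2]*1000
    (cx,cy),(a,b),an=cv2.minAreaRect(p.astype(np.float32))
    if a<b: a,b,an=b,a,an+90
    print("blob c",round(cx,1),round(cy,1),"L",round(a,1),"W",round(b,1),"long-axis deg",round((an+90)%180-90,1),"guess px",u.round(),"corners px",proj(w,np.c_[cv2.boxPoints(((cx,cy),(a,b),an)) /1000,np.full(4,z)]).round().tolist())
    if name:
        im=w["pixels"].copy(); cv2.drawContours(im,[c.reshape(-1,1,2)],-1,(0,0,255),1); cv2.imwrite(name,im)
E
python3 - <<'E'
from h import *
from bench import vision
plan(.63,.1707,.023,170)
w=vision.capture("wrist"); pickle.dump(w,open("w2.pkl","wb")); 
blob(w,(.63,.17),.042,name="pics/w2.png")
E
```

```text
time_s: 17.85
eef_pos: [0.6271, 0.1672, 0.3397]
pos [0.6271 0.1672 0.3397] yaw 169.76 tilt [-1.7e-01 -2.0e-02 -1.0e+02] | turn z -0.24 then xyz cm [-0.22  0.4  31.67] | t 17.9 w 0.0879 F [-0.3 -0.9 -0.5] j6 -1.15
blob c 632.6 171.4 L 112.5 W 59.1 long-axis deg -10.8 guess px [329. 163.] corners px [[310.0, 202.0], [350.0, 202.0], [352.0, 125.0], [310.0, 125.0]]
```

View pics/w2.png

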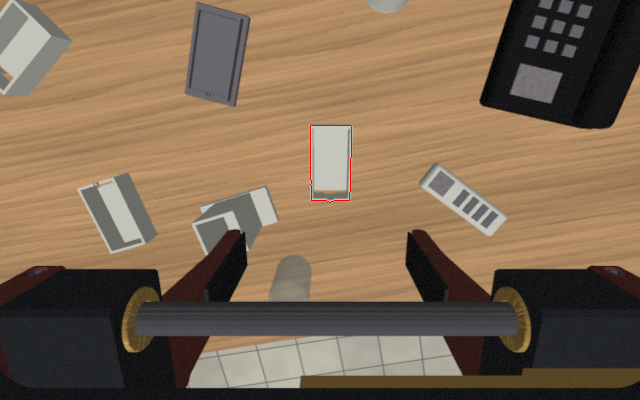

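Tray A's red outline is clean, centre px (331,163), tab at the image-bottom end (world +x). The base is at (218,54) with its tab at (208,95). Grasping A.

```bash
python3 -m pendant '[[-0.3,0.4,2,0,0,0,1],[0,0,4,0,0,0,1],[0,0,4,0,0,0,1],[0,0,4,0,0,0,1],[0,0,4,0,0,0,1],[0,0,4,0,0,0,1],[0,0,3.5,0,0,0,1],[0,0,3,0,0,0,1],[0,0,2,0,0,0,1],[0,0,1.5,0,0,0,1],[0,0,0.7,0,0,0,1],[0,0,0,0,0,0,1]]'
python3 -m pendant '[[0,0,0,0,0,0,-1],[0,0,0,0,0,0,-1],[0,0,0,0,0,0,-1],[0,0,0,0,0,0,-1],[0,0,0,0,0,0,-1],[0,0,0,0,0,0,-1],[0,0,0,0,0,0,-1],[0,0,0,0,0,0,-1],[0,0,0,0,0,0,-1]]' 20
python3 -c "
from h import *; plan(.631,.171,.25,156)"
```

```text
time_s: 18.9
eef_pos: [0.6291, 0.1722, 0.0128]
orientation: [0.088, 0.996, -0.0, -0.001]
ft_force: [-0.4, -0.8, 0.8]
width: 0.0878
finger_force: 0.0
time_s: 19.65
eef_pos: [0.631, 0.1719, 0.0148]
orientation: [0.088, 0.996, 0.0, 0.001]
ft_force: [-2.1, 0.8, 5.4]
width: 0.0598
finger_force: 20.0
pos [0.631  0.1719 0.0148] yaw 169.88 tilt [ 1.5e-01  5.0e-02 -1.0e+02] | turn z 13.88 then xyz cm [ -0.04  -0.09 -23.52] | t 19.6 w 0.0598 F [-2.1  0.8  5.4] j6 -1.15
```

```bash
python3 -m pendant '[[0,0,-2,0,0,0,-1],[0,0,-4,0,0,0,-1],[0,0,-4,0,0,0,-1],[0,0,-4,0,0,0,-1],[0,0,-4,0,0,0,-1],[0,0,-3,0,0,0,-1],[0,0,-1,0,0,7,-1],[0,0,0,0,0,7,-1]]' |head -2
python3 - <<'E'
from h import *
w=pickle.load(open("w2.pkl","rb")); blob(w,(.4556,.0379),.010,vmin=40,name="pics/b.png")
for n in ("top3","top0"): blob(pickle.load(open(n+".pkl","rb")),(.4556,.0379),.010,vmin=40)
for n in ("side0",): blob(pickle.load(open(n+".pkl","rb")),(.4556,.0379),.010,vmin=40)
plan(.4556,.0379,.13,156)
E
```

```text
time_s: 20.32
eef_pos: [0.6321, 0.1722, 0.2382]
blob c 456.4 38.7 L 122.3 W 73.5 long-axis deg -24.6 guess px [215.  56.] corners px [[185.0, 93.0], [234.0, 106.0], [250.0, 17.0], [196.0, 2.0]]
blob c 456.5 38.6 L 119.9 W 70.2 long-axis deg -24.3 guess px [327. 258.] corners px [[343.0, 241.0], [321.0, 235.0], [309.0, 274.0], [332.0, 281.0]]
blob c 456.5 38.5 L 120.1 W 70.2 long-axis deg -24.6 guess px [327. 258.] corners px [[344.0, 241.0], [321.0, 235.0], [309.0, 274.0], [332.0, 281.0]]
blob c 457.4 40.8 L 125.7 W 77.2 long-axis deg -24.4 guess px [341. 213.] corners px [[334.0, 198.0], [319.0, 210.0], [348.0, 229.0], [363.0, 217.0]]
pos [0.6321 0.1722 0.2382] yaw 155.57 tilt [   0.66    0.17 -100.  ] | turn z -0.43 then xyz cm [ 10.67 -19.45  10.82] | t 20.3 w 0.0596 F [-0.1 -0.6 -1.2] j6 -0.9
```

```bash
python3 -m pendant '[[1.5,-2.8,0,0,0,0,-1],[1.8,-3.3,0,0,0,0,-1],[1.8,-3.3,0,0,0,0,-1],[1.8,-3.3,0,0,0,0,-1],[1.8,-3.3,0,0,0,0,-1],[1.8,-3.3,0,0,0,0,-1],[0,0,3.5,0,0,0,-1],[0,0,3.5,0,0,0,-1],[0,0,3.5,0,0,0,-1],[0,0,0,0,0,0,-1],[0,0,0,0,0,0,-1],[0,0,0,0,0,0,-1]]' |head -2
python3 - <<'E'
from h import *
from bench import vision
plan(.456,.0383,.0345,155.6)
w=vision.capture("wrist"); cv2.imwrite("pics/w3.png",w["pixels"]);
E
```

```text
time_s: 21.32
eef_pos: [0.4565, 0.0386, 0.1298]
pos [0.4565 0.0386 0.1298] yaw 155.9 tilt [ 9.e-02  1.e-02 -1.e+02] | turn z 0.3 then xyz cm [ 0.03 -0.04  9.53] | t 21.3 w 0.06 F [ 0.4  0.1 -1. ] j6 -1.09
```

View pics/w3.png

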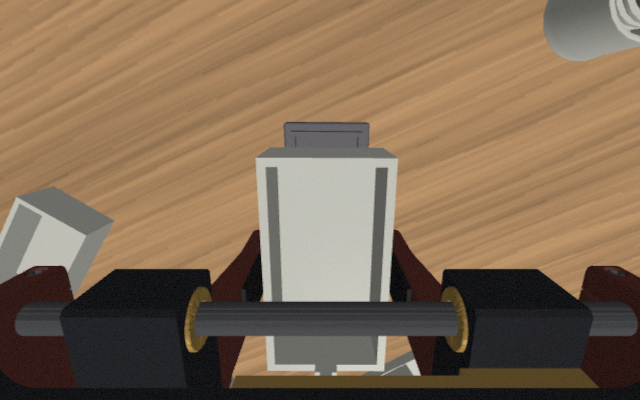

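```bash
python3 - <<'E'
from h import *
from bench import vision,status
w=vision.capture("wrist"); s=status.sense(); M=R.from_quat(s["orientation"]).as_matrix()
g=cv2.cvtColor(w["pixels"],cv2.COLOR_BGR2GRAY)[120:180,315:340].mean(1); print(g.round().astype(int).tolist())
for v in(157,158,159): print(v,((onz(w,[[327,v]],s["eef_pos"][2]+.0275)[0]-s["eef_pos"])@M*1000).round(1))
print(((onz(w,[[267,372],[384,372]],s["eef_pos"][2]+.0275)-s["eef_pos"])@M*1000).round(1))
E
```

```text
[133, 91, 74, 90, 102, 100, 100, 100, 101, 95, 71, 89, 100, 101, 100, 101, 100, 101, 100, 101, 100, 100, 100, 101, 101, 100, 100, 103, 107, 107, 107, 107, 107, 107, 107, 107, 107, 124, 176, 192, 192, 192, 192, 192, 192, 192, 192, 193, 192, 192, 192, 192, 192, 192, 192, 192, 192, 192, 191, 192]
157 [ 54.2  -0.3 -27.7]
158 [ 53.7  -0.3 -27.7]
159 [ 53.3  -0.3 -27.7]
[[-56.8 -31.2 -27.4]
 [-56.8  29.  -27.3]]
```

```bash
python3 -m pendant '[[0.1,0,2,0,0,0.3,-1],[0,0,2.5,0,0,0,-1],[0,0,2,0,0,0,-1],[0,0,1,0,0,0,-1],[0,0,0.5,0,0,0,-1],[0,0,0,0,0,0,-1],[0,0,0,0,0,0,-1]]'; python3 -m pendant '[[0,0,0.4,0,0,0,-1],[0,0,0.4,0,0,0,-1],[0,0,0.4,0,0,0,-1],[0,0,0.3,0,0,0,-1],[0,0,0,0,0,0,-1],[0,0,0,0,0,0,-1]]'
```

```text
time_s: 22.0
eef_pos: [0.4556, 0.039, 0.0496]
orientation: [0.211, 0.977, 0.0, 0.001]
ft_force: [-0.3, -0.4, -0.9]
width: 0.06
finger_force: 20.0
time_s: 22.5
eef_pos: [0.4547, 0.0389, 0.0335]
orientation: [0.211, 0.977, -0.0, -0.0]
ft_force: [0.0, 0.5, -2.1]
width: 0.0596
finger_force: 20.0
```

```bash
python3 -m pendant '[[0,0,0.1,0,0,0,-1],[0,0,0.1,0,0,0,-1],[0,0,0,0,0,0,-1],[0,0,0,0,0,0,-1],[0,0,0,0,0,0,-1]]';
```

```text
time_s: 22.92
eef_pos: [0.4549, 0.0388, 0.0328]
orientation: [0.212, 0.977, 0.0, 0.0]
ft_force: [-4.6, -1.7, 19.1]
width: 0.0601
finger_force: 20.0
```

```bash
python3 -m pendant '[[0,0,-0.1,0,0,0,0.9],[0,0,0,0,0,0,0.9],[0,0,0,0,0,0,0.9],[0,0,0,0,0,0,0.9],[0,0,-2,0,0,0,0.9],[0,0,-3.5,0,0,0,1],[0,0,-4,0,0,0,1],[0,0,-4,0,0,0,1],[0,0,-4,0,0,0,1],[0,0,-4,0,0,7,1],[0,0,-4,0,0,7,1],[0,0,-4,0,0,7,1]]' 
python3 -m pendant '[[0,0,0,0,0,7,1],[0,0,0,0,0,6.5,1],[-2.75,-2.5,0,0,0,0,1],[-2.75,-2.5,0,0,0,0,1],[-2.75,-2.5,0,0,0,0,1],[-2.75,-2.5,0,0,0,0,1],[-2.75,-2.5,0,0,0,0,1],[-2.75,-2.5,0,0,0,0,1],[-2.75,-2.5,0,0,0,0,1],[0,0,0,0,0,0,1],[0,0,0,0,0,0,1],[0,0,0,0,0,0,1]]' |head -2
python3 - <<'E'
from h import *
from bench import vision
w=vision.capture("wrist"); pickle.dump(w,open("w4.pkl","wb")); 
blob(w,(.404,-.217),.042); blob(w,(.456,.038),.061); blob(w,(.65,-.166),.042)
for n in("top","side"):
    c=vision.capture(n); pickle.dump(c,open(n+"4.pkl","wb"))
t=pickle.load(open("top4.pkl","rb"));t0=pickle.load(open("top0.pkl","rb"))
for q,g in (("B",(.65,-.166)),("C",(.404,-.217))):
  for c in(t0,t): print(q,end=" "); blob(c,g,.042)
print("base"); blob(t,(.456,.038),.061)
plan(.404,-.217,.0145,121)
E
```

```text
time_s: 23.92
eef_pos: [0.454, 0.0389, 0.3296]
orientation: [0.389, 0.921, -0.0, -0.0]
ft_force: [0.7, 1.0, -0.6]
width: 0.0879
finger_force: 0.0
time_s: 24.92
eef_pos: [0.404, -0.216, 0.3273]
blob c 403.9 -220.2 L 112.5 W 59.6 long-axis deg -58.2 guess px [326. 163.] corners px [[305.0, 203.0], [346.0, 203.0], [346.0, 123.0], [302.0, 124.0]]
blob c 455.9 22.9 L 97.9 W 86.2 long-axis deg -25.7 guess px [474.   5.] corners px [[453.0, 75.0], [517.0, 33.0], [481.0, -46.0], [415.0, 1.0]]
blob c 643.3 -168.8 L 125.7 W 60.4 long-axis deg 6.3 guess px [487. 219.] corners px [[456.0, 182.0], [435.0, 219.0], [507.0, 251.0], [530.0, 217.0]]
B blob c 650.1 -164.6 L 112.3 W 63.6 long-axis deg 6.3 guess px [385. 183.] corners px [[380.0, 204.0], [400.0, 199.0], [390.0, 164.0], [370.0, 168.0]]
B blob c 650.1 -164.6 L 112.3 W 63.6 long-axis deg 6.3 guess px [385. 183.] corners px [[380.0, 204.0], [400.0, 199.0], [390.0, 164.0], [370.0, 168.0]]
C blob c 404.3 -216.6 L 113.1 W 60.7 long-axis deg -58.3 guess px [417. 263.] corners px [[439.0, 259.0], [425.0, 242.0], [395.0, 267.0], [410.0, 284.0]]
C blob c 404.5 -216.5 L 113.5 W 60.9 long-axis deg -58.2 guess px [417. 263.] corners px [[439.0, 259.0], [425.0, 242.0], [395.0, 267.0], [410.0, 284.0]]
base
blob c 453.3 39.0 L 115.2 W 67.6 long-axis deg -24.6 guess px [327. 256.] corners px [[344.0, 241.0], [321.0, 234.0], [309.0, 274.0], [332.0, 281.0]]
pos [ 0.4045 -0.2152  0.3276] yaw 121.2 tilt [-2.e-02  3.e-02 -1.e+02] | turn z 0.2 then xyz cm [-0.13 -0.14 31.31] | t 25.1 w 0.0881 F [-0.   0.3  0.7] j6 -1.06
```

```bash
python3 -m pendant '[[-0.2,-0.2,2,0,0,-0.6,1],[0,0,4,0,0,0,1],[0,0,4,0,0,0,1],[0,0,4,0,0,0,1],[0,0,4,0,0,0,1],[0,0,4,0,0,0,1],[0,0,3.5,0,0,0,1],[0,0,3,0,0,0,1],[0,0,1.7,0,0,0,1],[0,0,0.8,0,0,0,1],[0,0,0.3,0,0,0,1],[0,0,0,0,0,0,1]]'
python3 -m pendant '[[0,0,0,0,0,0,-1],[0,0,0,0,0,0,-1],[0,0,0,0,0,0,-1],[0,0,0,0,0,0,-1],[0,0,0,0,0,0,-1],[0,0,0,0,0,0,-1],[0,0,0,0,0,0,-1],[0,0,0,0,0,0,-1]]' 20
python3 -m pendant '[[0,0,-2,0,0,0,-1],[0,0,-4,0,0,0,-1],[0,0,-4,0,0,0,-1],[0,0,-4,0,0,-6.8,-1],[0,0,-3,0,0,-6.8,-1],[0,0,0,0,0,-6.8,-1],[0,0,0,0,0,-6.7,-1],[0,0,0,0,0,-6.7,-1],[0,0,0,0,0,0,-1],[0,0,0,0,0,0,-1]]'
python3 - <<'E'
from h import *
from bench import vision
plan(.456,.0383,.15,155.6)
E
```

```text
time_s: 26.07
eef_pos: [0.404, -0.2186, 0.0147]
orientation: [0.487, 0.874, 0.0, -0.0]
ft_force: [-0.1, -0.2, -0.1]
width: 0.088
finger_force: 0.0
time_s: 26.73
eef_pos: [0.404, -0.2194, 0.0154]
orientation: [0.487, 0.873, 0.0, 0.001]
ft_force: [0.8, 0.0, 7.5]
width: 0.0596
finger_force: 20.0
time_s: 27.57
eef_pos: [0.4033, -0.219, 0.1847]
orientation: [0.214, 0.977, 0.0, -0.0]
ft_force: [-0.4, 0.2, -0.3]
width: 0.06
finger_force: 20.0
pos [ 0.4033 -0.219   0.1847] yaw 155.28 tilt [-2.e-02  1.e-02 -1.e+02] | turn z -0.32 then xyz cm [ 5.83 25.61  3.47] | t 27.6 w 0.06 F [-0.4  0.2 -0.3] j6 -1.66
```

```bash
python3 -m pendant '[[0.6,2.8,0,0,0,-0.3,-1],[0.85,3.8,0,0,0,0,-1],[0.85,3.8,0,0,0,0,-1],[0.85,3.8,0,0,0,0,-1],[0.85,3.8,0,0,0,0,-1],[0.85,3.8,0,0,0,0,-1],[0.85,3.8,0,0,0,0,-1],[0.1,0,1.5,0,0,0,-1],[0,0,2,0,0,0,-1],[0,0,0,0,0,0,-1],[0,0,0,0,0,0,-1],[0,0,0,0,0,0,-1]]' |head -2
cat >> h.py <<'E'
def inhand(dz=.0275):
    from bench import vision,status
    w=vision.capture("wrist"); s=status.sense(); M=R.from_quat(s["orientation"]).as_matrix()
    g=cv2.cvtColor(w["pixels"],cv2.COLOR_BGR2GRAY)[:,270:380].astype(int)
    col=g[:,50:65].mean(1); n=120+np.argmax(col[120:200]>150)
    e=g[340:385,5:40].mean(1); print(e.astype(int).tolist()); f=340+np.where(e>150)[0].max()
    q=(onz(w,[[327,n-.5],[327,f+.5]],s["eef_pos"][2]+dz)-s["eef_pos"])@M*1000
    print("near row",n,"far row",f,"edges x",q[:,0].round(1),"centre",q[:,0].mean().round(1)); return w
E
python3 -c "
from h import *
plan(.4555,.0385,.0705,155.6); w=inhand(); cv2.imwrite('pics/w5.png',w['pixels'])"
```

```text
time_s: 28.57
eef_pos: [0.4559, 0.0378, 0.15]
pos [0.4559 0.0378 0.15  ] yaw 155.67 tilt [-3.e-02 -0.e+00 -1.e+02] | turn z 0.07 then xyz cm [0.07 0.04 7.95] | t 28.6 w 0.0599 F [-0.8 -0.1 -1.2] j6 -1.09
[105, 105, 105, 105, 105, 105, 105, 106, 106, 105, 107, 106, 106, 106, 106, 106, 106, 106, 106, 107, 118, 163, 196, 196, 197, 196, 193, 174, 137, 137, 139, 140, 141, 140, 137, 115, 70, 70, 69, 70, 69, 70, 69, 70, 70]
near row 133 far row 367 edges x [ 64.4 -53.5] centre 5.5
```

```bash
python3 -c "
from h import *
from bench import status
im=cv2.cvtColor(cv2.imread('pics/w5.png'),cv2.COLOR_BGR2GRAY)
print(im[120:190,320:335].mean(1).astype(int).tolist())
a=cv2.cvtColor(cv2.imread('pics/w3.png'),cv2.COLOR_BGR2GRAY)
print(a[340:385,275:310].mean(1).astype(int).tolist())"
```

```text
[133, 108, 70, 88, 101, 100, 99, 99, 99, 96, 94, 105, 117, 159, 191, 191, 191, 191, 190, 191, 191, 191, 191, 186, 159, 106, 106, 105, 106, 105, 106, 106, 106, 122, 174, 190, 190, 190, 190, 190, 190, 190, 190, 190, 189, 190, 190, 190, 191, 190, 190, 190, 190, 190, 190, 190, 190, 190, 190, 190, 190, 191, 190, 190, 190, 190, 190, 190, 190, 190]
[106, 106, 106, 106, 106, 106, 106, 106, 105, 106, 106, 106, 107, 106, 106, 106, 106, 107, 107, 106, 107, 107, 107, 112, 147, 198, 198, 198, 198, 198, 189, 147, 138, 138, 134, 112, 70, 70, 70, 70, 70, 70, 70, 70, 71]
```

View pics/w5.png

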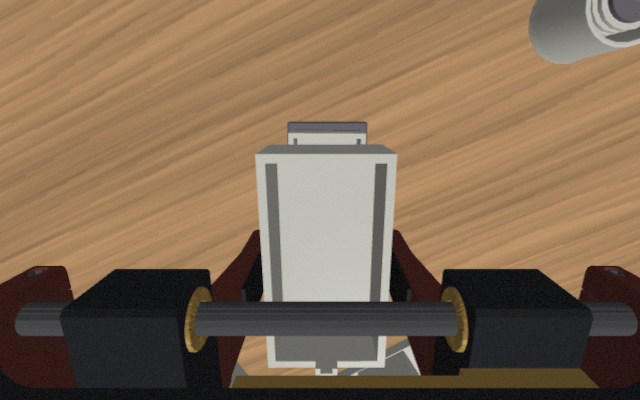

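The held tray is aligned, tab end down-image at (326,368), near edge at row 154, and A's rim shows beneath at row 133. Descending.

```bash
python3 -m pendant '[[0,0,2,0,0,0,-1],[0,0,2,0,0,0,-1],[0,0,1.5,0,0,0,-1],[0,0,0.8,0,0,0,-1],[0,0,0,0,0,0,-1],[0,0,0,0,0,0,-1]]'; python3 -m pendant '[[0,0,0.4,0,0,0,-1],[0,0,0.4,0,0,0,-1],[0,0,0.4,0,0,0,-1],[0,0,0.3,0,0,0,-1],[0,0,0,0,0,0,-1],[0,0,0,0,0,0,-1]]'
```

```text
time_s: 29.12
eef_pos: [0.4562, 0.0379, 0.0872]
orientation: [0.21, 0.978, 0.0, 0.0]
ft_force: [-0.1, -0.1, -0.6]
width: 0.0601
finger_force: 20.0
time_s: 29.62
eef_pos: [0.4557, 0.0382, 0.0716]
orientation: [0.21, 0.978, -0.0, -0.0]
ft_force: [-0.3, -0.1, -1.3]
width: 0.06
finger_force: 20.0
```

```bash
python3 -m pendant '[[0,0,0.1,0,0,0,-1],[0,0,0.1,0,0,0,-1],[0,0,0,0,0,0,-1],[0,0,0,0,0,0,-1],[0,0,0,0,0,0,-1]]'; python3 -m pendant '[[0,0,0.1,0,0,0,-1],[0,0,0.05,0,0,0,-1],[0,0,0,0,0,0,-1],[0,0,0,0,0,0,-1],[0,0,0,0,0,0,-1]]';
```

```text
time_s: 30.03
eef_pos: [0.456, 0.0381, 0.071]
orientation: [0.21, 0.978, -0.0, 0.0]
ft_force: [-4.2, -0.8, 18.9]
width: 0.0598
finger_force: 20.0
time_s: 30.45
eef_pos: [0.4564, 0.038, 0.07]
orientation: [0.209, 0.978, -0.0, 0.001]
ft_force: [-5.4, -1.7, 26.2]
width: 0.06
finger_force: 20.0
```

```bash
python3 -m pendant '[[0,0,-0.2,0,0,0,0.9],[0,0,0,0,0,0,0.9],[0,0,0,0,0,0,0.9],[0,0,0,0,0,0,0.9],[0,0,-2,0,0,0,0.9],[0,0,-3.5,0,0,0,1],[0,0,-4,0,0,0,1],[0,0,-4,0,0,0,1],[0,0,-4,0,0,7,1],[0,0,-4,0,0,7,1],[0,0,-4,0,0,7,1],[0,0,-2,0,0,7,1]]' |head -3
python3 -m pendant '[[0,0,0,0,0,7,1],[0,0,0,0,0,7,1],[0,0,0,0,0,7,1],[0,0,0,0,0,7,1],[0,0,0,0,0,7,1],[0,0,0,0,0,7,1],[0,0,0,0,0,7,1],[0,0,0,0,0,7,1],[0,0,0,0,0,7,1],[0,0,0,0,0,7,1],[0,0,0,0,0,7,1],[0,0,0,0,0,7,1]]' |head -2
python3 -m pendant '[[0,0,0,0,0,7,1],[0,0,0,0,0,7,1],[0,0,0,0,0,7,1],[0,0,0,0,0,7,1],[0,0,0,0,0,7,1],[0,0,0,0,0,2.5,1],[0,0,0,0,0,0,1],[0,0,0,0,0,0,1]]' |head -2
python3 -m pendant '[[2.15,2.8,0,0,0,0,1],[2.15,2.8,0,0,0,0,1],[2.15,2.8,0,0,0,0,1],[2.15,2.8,0,0,0,0,1],[2.15,2.8,0,0,0,0,1],[2.15,2.8,0,0,0,0,1],[2.15,2.8,0,0,0,0,1],[2.15,2.8,0,0,0,0,1],[0,0,0,0,0,0,1],[0,0,0,0,0,0,1]]'|head -2
python3 - <<'E'
from h import *
from bench import vision
w=vision.capture("wrist"); pickle.dump(w,open("w6.pkl","wb")); 
blob(w,(.65,-.165),.042,name="pics/w6.png")
t=vision.capture("top");pickle.dump(t,open("top6.pkl","wb")); blob(t,(.65,-.165),.042); blob(t,(.456,.038),.098)
plan(.65,-.165,.0145)
E
```

```text
time_s: 31.45
eef_pos: [0.4572, 0.0383, 0.3499]
orientation: [0.443, 0.897, 0.001, 0.003]
time_s: 32.45
eef_pos: [0.4556, 0.0382, 0.3447]
time_s: 33.12
eef_pos: [0.4556, 0.0382, 0.3448]
time_s: 33.95
eef_pos: [0.6516, -0.1668, 0.3437]
blob c 651.2 -167.9 L 112.5 W 59.2 long-axis deg 6.3 guess px [324. 161.] corners px [[306.0, 198.0], [346.0, 198.0], [347.0, 121.0], [305.0, 121.0]]
blob c 650.0 -164.6 L 113.1 W 63.9 long-axis deg 6.0 guess px [385. 183.] corners px [[380.0, 204.0], [400.0, 199.0], [390.0, 164.0], [370.0, 168.0]]
blob c 452.3 38.4 L 114.9 W 65.3 long-axis deg -24.6 guess px [327. 255.] corners px [[344.0, 240.0], [321.0, 233.0], [309.0, 274.0], [332.0, 281.0]]
pos [ 0.6506 -0.1651  0.3445] yaw 6.34 tilt [-1.5e-01  7.0e-02 -1.0e+02] | turn z 0.0 then xyz cm [-6.0e-02 -2.0e-02  3.3e+01] | t 34.0 w 0.0877 F [ 0.1  0.3 -0.4] j6 1.19
```

```bash
python3 -m pendant '[[-0.1,0.15,2,0,0,0,1],[0,0,4,0,0,0,1],[0,0,4,0,0,0,1],[0,0,4,0,0,0,1],[0,0,4,0,0,0,1],[0,0,4,0,0,0,1],[0,0,4,0,0,0,1],[0,0,3.5,0,0,0,1],[0,0,2,0,0,0,1],[0,0,1,0,0,0,1],[0,0,0.5,0,0,0,1],[0,0,0,0,0,0,1]]'
python3 -m pendant '[[0,0,0,0,0,0,-1],[0,0,0,0,0,0,-1],[0,0,0,0,0,0,-1],[0,0,0,0,0,0,-1],[0,0,0,0,0,0,-1],[0,0,0,0,0,0,-1],[0,0,0,0,0,0,-1],[0,0,0,0,0,0,-1]]' 20
python3 -m pendant '[[0,0,-2,0,0,0,-1],[0,0,-4,0,0,0,-1],[0,0,-4,0,0,0,-1],[0,0,-4,0,0,0,-1],[0,0,-4,0,0,0,-1],[0,0,-3,0,0,0,-1],[0,0,0,0,0,0,-1],[0,0,0,0,0,0,-1]]'
python3 - <<'E'
from h import *
w=inhand(); cv2.imwrite("pics/w7.png",w["pixels"]); im=cv2.cvtColor(w["pixels"],cv2.COLOR_BGR2GRAY)
print(im[140:170,320:335].mean(1).astype(int).tolist())
print(im[374,300:352].tolist()); 
print(cv2.imread("pics/w5.png",0)[374,300:352].tolist())
plan(.456,.0383,.22,155.6)
E
```

```text
time_s: 35.05
eef_pos: [0.6504, -0.1666, 0.0154]
orientation: [0.998, 0.055, -0.0, -0.0]
ft_force: [-0.6, -0.0, 0.9]
width: 0.088
finger_force: 0.0
time_s: 35.72
eef_pos: [0.6511, -0.1675, 0.0163]
orientation: [0.998, 0.055, 0.001, 0.0]
ft_force: [-1.4, 0.6, 6.2]
width: 0.0597
finger_force: 20.0
time_s: 36.38
eef_pos: [0.6514, -0.1675, 0.2274]
orientation: [0.998, 0.055, 0.002, 0.001]
ft_force: [-0.2, 0.4, -2.1]
width: 0.06
finger_force: 20.0
[144, 144, 144, 144, 145, 145, 145, 146, 146, 146, 147, 146, 147, 147, 147, 148, 148, 149, 149, 153, 168, 181, 181, 181, 180, 178, 157, 120, 123, 128, 129, 125, 122, 120, 116, 111, 99, 98, 99, 98, 99, 99, 98, 99, 98]
near row 151 far row 366 edges x [ 57.9 -54.1] centre 1.9
[129, 129, 129, 133, 143, 149, 149, 149, 149, 149, 149, 150, 150, 158, 183, 184, 183, 184, 183, 184, 184, 184, 184, 184, 185, 184, 184, 184, 184, 184]
[111, 116, 113, 115, 117, 117, 113, 111, 111, 111, 113, 118, 114, 117, 120, 131, 142, 148, 147, 147, 168, 178, 180, 177, 177, 178, 175, 177, 177, 176, 177, 176, 160, 148, 150, 149, 150, 137, 128, 127, 129, 128, 130, 128, 130, 129, 131, 129, 130, 129, 127, 130]
[136, 139, 142, 145, 143, 141, 137, 137, 139, 139, 140, 137, 140, 139, 134, 174, 190, 193, 191, 192, 194, 194, 198, 197, 194, 196, 197, 198, 199, 198, 198, 200, 198, 194, 195, 197, 192, 140, 95, 98, 101, 99, 98, 99, 101, 98, 97, 98, 101, 101, 102, 138]
pos [ 0.6501 -0.1672  0.2251] yaw 6.29 tilt [   0.   -0. -100.] | turn z -149.31 then xyz cm [26.17 10.69  0.51] | t 36.4 w 0.0603 F [-1.1  0.9 -1.3] j6 1.19
```

```bash

python3 -m pendant '[[0,0,0,0,0,-7,-1],[0,0,0,0,0,-7,-1],[0,0,0,0,0,-7,-1],[0,0,0,0,0,-7,-1],[0,0,0,0,0,-7,-1],[0,0,0,0,0,-7,-1],[0,0,0,0,0,-7,-1],[0,0,0,0,0,-7,-1],[0,0,0,0,0,-7,-1],[0,0,0,0,0,-7,-1],[0,0,0,0,0,-7,-1],[0,0,0,0,0,-7,-1]]' |head -2
python3 -m pendant '[[0,0,0,0,0,-7,-1],[0,0,0,0,0,-7,-1],[0,0,0,0,0,-7,-1],[0,0,0,0,0,-7,-1],[0,0,0,0,0,-7,-1],[0,0,0,0,0,-7,-1],[0,0,0,0,0,-7,-1],[0,0,0,0,0,-7,-1],[0,0,0,0,0,-7,-1],[0,0,0,0,0,-2.3,-1],[0,0,0,0,0,0,-1],[0,0,0,0,0,0,-1]]' |head -2
python3 -m pendant '[[2,0.8,0,0,0,0,-1],[3.4,1.4,0,0,0,0,-1],[3.4,1.4,0,0,0,0,-1],[3.4,1.4,0,0,0,0,-1],[3.4,1.4,0,0,0,0,-1],[3.4,1.4,0,0,0,0,-1],[3.4,1.4,0,0,0,0,-1],[2.4,1,0,0,0,0,-1],[1.3,0.5,0,0,0,0,-1],[0,0,0,0,0,0,-1],[0,0,0,0,0,0,-1],[0,0,0,0,0,0,-1]]' |head -2
python3 -c "
from h import *
plan(.456,.0383,.1085,155.6)"
```

```text
time_s: 37.43
eef_pos: [0.6489, -0.1668, 0.2219]
time_s: 38.43
eef_pos: [0.6494, -0.167, 0.2228]
time_s: 39.43
eef_pos: [0.4582, 0.0375, 0.2253]
pos [0.4582 0.0375 0.2253] yaw 155.56 tilt [ 9.e-02 -3.e-02 -1.e+02] | turn z -0.04 then xyz cm [ 0.24 -0.02 11.68] | t 39.4 w 0.0599 F [ 0.4  0.4 -1.3] j6 -1.09
```

```bash
python3 -m pendant '[[0.15,0,2,0,0,0,-1],[0,0,3,0,0,0,-1],[0,0,2.5,0,0,0,-1],[0,0,1.5,0,0,0,-1],[0,0,0.8,0,0,0,-1],[0,0,0,0,0,0,-1],[0,0,0,0,0,0,-1]]'; python3 -m pendant '[[0,0,0.4,0,0,0,-1],[0,0,0.4,0,0,0,-1],[0,0,0.4,0,0,0,-1],[0,0,0.4,0,0,0,-1],[0,0,0,0,0,0,-1],[0,0,0,0,0,0,-1]]'
```

```text
time_s: 40.02
eef_pos: [0.4565, 0.0381, 0.1272]
orientation: [0.212, 0.977, -0.0, -0.0]
ft_force: [0.3, 0.9, -1.2]
width: 0.0599
finger_force: 20.0
time_s: 40.52
eef_pos: [0.4555, 0.0387, 0.1111]
orientation: [0.211, 0.977, -0.0, -0.0]
ft_force: [0.0, 0.4, -1.4]
width: 0.0601
finger_force: 20.0
```

```bash
python3 -m pendant '[[0,0,0.1,0,0,0,-1],[0,0,0.1,0,0,0,-1],[0,0,0.1,0,0,0,-1],[0,0,0,0,0,0,-1],[0,0,0,0,0,0,-1],[0,0,0,0,0,0,-1]]'; python3 -m pendant '[[0,0,0.1,0,0,0,-1],[0,0,0,0,0,0,-1],[0,0,0,0,0,0,-1]]'
```

```text
time_s: 41.02
eef_pos: [0.4559, 0.0387, 0.1091]
orientation: [0.211, 0.977, 0.0, 0.0]
ft_force: [-3.2, -0.3, 11.3]
width: 0.0601
finger_force: 20.0
time_s: 41.27
eef_pos: [0.4561, 0.0386, 0.1087]
orientation: [0.211, 0.977, 0.0, 0.001]
ft_force: [-5.7, -0.7, 20.7]
width: 0.0601
finger_force: 20.0
```

```bash
python3 -m pendant '[[0,0,-0.2,0,0,0,0.9],[0,0,0,0,0,0,0.9],[0,0,0,0,0,0,0.9],[0,0,0,0,0,0,0.9],[0,0,-2,0,0,0,0.9],[0,0,-3.5,0,0,0,1],[0,0,-4,0,0,0,1],[0,0,-4,0,0,0,1],[0,0,-4,0,0,7,1],[0,0,-4,0,0,7,1],[0,0,-4,0,0,7,1],[0,0,-3,0,0,7,1]]' |head -3
python3 -m pendant '[[0,0,0,0,0,7,1],[0,0,0,0,0,7,1],[0,0,0,0,0,7,1],[0,0,0,0,0,7,1],[-0.75,3.27,0,0,0,2.6,1],[-0.75,3.27,0,0,0,0,1],[-0.75,3.27,0,0,0,0,1],[-0.75,3.27,0,0,0,0,1],[-0.75,3.27,0,0,0,0,1],[-0.75,3.27,0,0,0,0,1],[-0.75,3.27,0,0,0,0,1],[0,0,0,0,0,0,1]]' |head -2
python3 -m pendant '[[0,0,0,0,0,0,1],[0,0,0,0,0,0,1]]'|head -2
python3 - <<'E'
from h import *
from bench import vision
w=vision.capture("wrist"); pickle.dump(w,open("w8.pkl","wb")); 
blob(w,(.69,.014),.11,name="pics/w8.png"); print(proj(w,[[.77,.09,0],[.456,.038,.14]]))
for n in("top","side"):
    c=vision.capture(n); pickle.dump(c,open(n+"8.pkl","wb"))
t=pickle.load(open("top8.pkl","rb")); s=pickle.load(open("side8.pkl","rb"))
a=cv2.resize(w["pixels"][90:330,210:440],None,fx=1.7,fy=1.7,interpolation=cv2.INTER_CUBIC); b=cv2.resize(s["pixels"][150:300,240:390],(408,408),interpolation=cv2.INTER_CUBIC)
cv2.imwrite("pics/m8.png",np.hstack([a[:400,:390],b[:400]]))
plan(.69,.014,.076,97)
E
```

```text
time_s: 42.27
eef_pos: [0.456, 0.0387, 0.3975]
orientation: [0.444, 0.896, 0.001, 0.001]
time_s: 43.27
eef_pos: [0.6934, 0.0152, 0.3911]
time_s: 43.43
eef_pos: [0.6886, 0.016, 0.3933]
blob c 687.4 26.9 L 90.3 W 57.3 long-axis deg -83.0 guess px [327. 164.] corners px [[306.0, 186.0], [347.0, 186.0], [348.0, 121.0], [305.0, 121.0]]
[[380.13997149 113.66994352]
 [146.35927491 126.90529873]]
pos [0.6884 0.0161 0.3949] yaw 97.01 tilt [ 4.e-02  0.e+00 -1.e+02] | turn z 0.01 then xyz cm [-0.23  0.14 31.89] | t 43.6 w 0.0876 F [ 0.3 -0.4  1.3] j6 -0.12
```

View pics/m8.png

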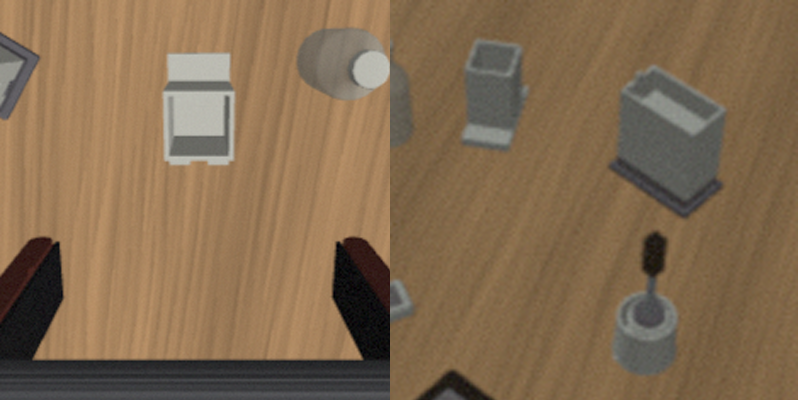

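The left side shows the pot tumbler centred at px (327,164) with its notch end down-image. The right side shows the three trays flush on the base and the brush in its holder. Grasping the pot high on the tumbler.

```bash
python3 -m pendant '[[-0.2,0.15,2,0,0,0,1],[0,0,4,0,0,0,1],[0,0,4,0,0,0,1],[0,0,4,0,0,0,1],[0,0,4,0,0,0,1],[0,0,4,0,0,0,1],[0,0,4,0,0,0,1],[0,0,3.5,0,0,0,1],[0,0,2,0,0,0,1],[0,0,0.4,0,0,0,1],[0,0,0,0,0,0,1]]'
python3 -m pendant '[[0,0,0,0,0,0,-1],[0,0,0,0,0,0,-1],[0,0,0,0,0,0,-1],[0,0,0,0,0,0,-1],[0,0,0,0,0,0,-1],[0,0,0,0,0,0,-1],[0,0,0,0,0,0,-1],[0,0,0,0,0,0,-1]]' 35
python3 -c "
from h import *
plan(.69,.014,.32,155.6)"
```

```text
time_s: 44.5
eef_pos: [0.69, 0.0143, 0.0746]
orientation: [0.663, 0.749, -0.001, -0.001]
ft_force: [-0.5, -0.7, 1.2]
width: 0.0883
finger_force: 0.0
time_s: 45.17
eef_pos: [0.6914, 0.0141, 0.0764]
orientation: [0.663, 0.749, 0.0, 0.0]
ft_force: [-3.6, 0.2, 6.8]
width: 0.0583
finger_force: 34.9
pos [0.6914 0.0141 0.0764] yaw 96.99 tilt [ 9.e-02  0.e+00 -1.e+02] | turn z -58.61 then xyz cm [  0.13  -0.07 -24.36] | t 45.2 w 0.0583 F [-3.6  0.2  6.8] j6 -0.12
```

```bash
python3 -m pendant '[[0,0,-2,0,0,0,-1],[0,0,-4,0,0,0,-1],[0,0,-4,0,0,0,-1],[0,0,-4,0,0,0,-1],[0,0,-4,0,0,0,-1],[0,0,-4,0,0,0,-1],[0,0,-2,0,0,-5,-1],[0,0,0,0,0,-6,-1],[0,0,0,0,0,-6,-1],[0,0,0,0,0,-6,-1],[0,0,0,0,0,-6,-1],[0,0,0,0,0,-6,-1]]'|head -2
python3 -m pendant '[[0,0,0,0,0,-6,-1],[0,0,0,0,0,-6,-1],[0,0,0,0,0,-6,-1],[0,0,0,0,0,-5.6,-1],[0,0,0,0,0,0,-1],[0,0,0,0,0,0,-1]]'|head -2
python3 -c "
from h import *
plan(.456,.0383,.30,155.6)"
```

```text
time_s: 46.17
eef_pos: [0.6906, 0.0141, 0.3146]
time_s: 46.67
eef_pos: [0.6908, 0.0142, 0.3147]
pos [0.6908 0.0142 0.3147] yaw 155.42 tilt [-9.e-02  1.e-02 -1.e+02] | turn z -0.18 then xyz cm [22.38 -7.5   1.47] | t 46.7 w 0.0585 F [ 0.3  0.1 -2.3] j6 -1.14
```

```bash
python3 -m pendant '[[1.8,-0.6,0,0,0,-0.2,-1],[3,-1,0,0,0,0,-1],[3,-1,0,0,0,0,-1],[3,-1,0,0,0,0,-1],[3,-1,0,0,0,0,-1],[3,-1,0,0,0,0,-1],[3,-1,0,0,0,0,-1],[1.8,-0.6,0,0,0,0,-1],[0.7,-0.3,1,0,0,0,-1],[0,0,0,0,0,0,-1],[0,0,0,0,0,0,-1],[0,0,0,0,0,0,-1]]'|head -2
python3 - <<'E'
from h import *
from bench import vision,status
plan(.456,.0383,.206,155.6)
w=vision.capture("wrist"); s=status.sense(); M=R.from_quat(s["orientation"]).as_matrix()
cv2.imwrite("pics/w9.png",w["pixels"]); g=cv2.cvtColor(w["pixels"],cv2.COLOR_BGR2GRAY)
# tumbler rim predicted at tool x=+-29, rim height TCP+.034
z=s["eef_pos"][2]+.034
for x in(.029,-.029): print(x,proj(w,s["eef_pos"]+M@np.array([x,0,-.034])).round(1))
print(g[120:260,320:332].mean(1).astype(int).tolist())
# plate -x end top: tool x=+55, z=TCP-.059
print(proj(w,s["eef_pos"]+M@np.array([.055,0,.059])).round(1))
# top tray rim, tool-x end at base target
a=np.radians(155.6); print(proj(w,np.array([.456,.0385,.135])+.055*np.array([np.cos(a),np.sin(a),0])).round(1))
E
```

```text
time_s: 47.67
eef_pos: [0.4579, 0.0372, 0.3057]
pos [0.4579 0.0372 0.3057] yaw 155.72 tilt [ 1.1e-01  1.0e-02 -1.0e+02] | turn z 0.12 then xyz cm [0.22 0.02 9.97] | t 47.7 w 0.058 F [ 1.7  0.1 -2.9] j6 -1.09
0.029 [[327.6 218.5]]
-0.029 [[327.6 334.7]]
[105, 110, 110, 116, 150, 199, 199, 199, 199, 199, 200, 199, 199, 199, 199, 187, 138, 164, 198, 199, 199, 198, 199, 198, 199, 198, 198, 198, 198, 198, 198, 198, 198, 198, 198, 199, 198, 198, 198, 198, 198, 198, 197, 198, 198, 198, 198, 197, 198, 197, 198, 198, 198, 197, 186, 128, 110, 110, 109, 110, 111, 111, 111, 111, 109, 110, 111, 110, 111, 110, 110, 111, 112, 110, 111, 110, 110, 110, 110, 110, 110, 110, 111, 110, 111, 110, 110, 110, 110, 110, 111, 111, 110, 111, 110, 110, 120, 163, 198, 198, 198, 198, 198, 197, 198, 198, 197, 198, 198, 198, 198, 198, 198, 198, 199, 198, 198, 199, 198, 198, 198, 198, 199, 199, 199, 189, 137, 110, 110, 110, 110, 110, 110, 110, 109, 110, 110, 110, 110, 111]
[[327.1 136.9]]
[[327.2 124.6]]
```

```bash
python3 -m pendant '[[0.17,0,1.5,0,0,0,-1],[0,0,2.5,0,0,0,-1],[0,0,2.2,0,0,0,-1],[0,0,1.2,0,0,0,-1],[0,0,0.6,0,0,0,-1],[0,0,0,0,0,0,-1],[0,0,0,0,0,0,-1]]'; python3 -m pendant '[[0,0,0.5,0,0,0,-1],[0,0,0.5,0,0,0,-1],[0,0,0.4,0,0,0,-1],[0,0,0.3,0,0,0,-1],[0,0,0,0,0,0,-1],[0,0,0,0,0,0,-1]]'
```

```text
time_s: 48.3
eef_pos: [0.4562, 0.0379, 0.2255]
orientation: [0.21, 0.978, 0.0, 0.0]
ft_force: [0.2, 0.5, -2.6]
width: 0.0582
finger_force: 34.9
time_s: 48.8
eef_pos: [0.4553, 0.0379, 0.2081]
orientation: [0.21, 0.978, -0.0, -0.0]
ft_force: [0.3, 0.2, -2.0]
width: 0.0581
finger_force: 34.9
```

```bash
python3 -m pendant '[[0,0,0.1,0,0,0,-1],[0,0,0.1,0,0,0,-1],[0,0,0.1,0,0,0,-1],[0,0,0,0,0,0,-1],[0,0,0,0,0,0,-1],[0,0,0,0,0,0,-1]]'
```

```text
time_s: 49.3
eef_pos: [0.4563, 0.0379, 0.2061]
orientation: [0.21, 0.978, 0.0, 0.001]
ft_force: [-1.3, -1.0, 5.9]
width: 0.0578
finger_force: 34.9
```

```bash
python3 -m pendant '[[0,0,0.1,0,0,0,-1],[0,0,0,0,0,0,-1],[0,0,0,0,0,0,-1]]'; python3 -m pendant '[[0,0,-0.1,0,0,0,1],[0,0,0,0,0,0,1],[0,0,0,0,0,0,1],[0,0,0,0,0,0,1],[0,0,0,0,0,0,1],[0,0,-2,0,0,0,1],[0,0,-3,0,0,0,1],[0,0,-4,0,0,0,1],[0,0,-4,0,0,0,1],[0,0,-2,0,0,0,1]]'|head -2
python3 -m pendant '[[0,0,0,0,0,0,1],[2.5,-2.5,0,0,0,0,1],[0,0,0,0,0,0,1]]' |head -2
python3 - <<'E'
from h import *
from bench import vision
a=np.radians(155.6-180); X=np.array([np.cos(a),np.sin(a),0]); Y=np.array([-X[1],X[0],0]); c=np.array([.456,.0383,0])
s=vision.capture("side"); t=vision.capture("top"); hs=cv2.cvtColor(s["pixels"],cv2.COLOR_BGR2HSV)
cv2.imwrite("pics/final.png",s["pixels"])
# visible tumbler rim outer contour: overlay check numerically
for nm,w in(("side",s),("top",t)):
  g=cv2.cvtColor(w["pixels"],cv2.COLOR_BGR2GRAY)
  pts=proj(w,np.array([c+sx*.027*X+sy*.027*Y+[0,0,.240] for sx,sy in((1,1),(1,-1),(-1,-1),(-1,1))]))
  mid=proj(w,np.array([c+.027*X+[0,0,.24],c-.027*X+[0,0,.24],c+.027*Y+[0,0,.24],c-.027*Y+[0,0,.24]])).round().astype(int)
  print(nm,"wall tops",[int(g[v,u]) for u,v in mid],mid.tolist())
# brush & bystanders unchanged vs first picture
a0=pickle.load(open("top0.pkl","rb"))["pixels"].astype(int)
d=(np.abs(t["pixels"].astype(int)-a0).max(2)>45)
for n,(u0,u1,v0,v1) in dict(brush=(220,258,265,305),phone=(115,205,210,298),remote=(185,235,160,205),sanit=(285,312,122,160),mouse=(455,496,152,190)).items(): print(n,int(d[v0:v1,u0:u1].sum()))
plan(.456,.038,.3)
E
```

```text
time_s: 49.55
eef_pos: [0.4565, 0.0377, 0.2059]
orientation: [0.209, 0.978, -0.0, 0.001]
ft_force: [-3.5, -3.1, 13.8]
width: 0.0578
finger_force: 35.0
time_s: 50.38
eef_pos: [0.4568, 0.0381, 0.3596]
time_s: 50.63
eef_pos: [0.4183, 0.0246, 0.3537]
side wall tops [123, 124, 117, 126] [[339, 157], [353, 165], [340, 165], [352, 156]]
top wall tops [166, 133, 161, 146] [[330, 239], [323, 262], [315, 247], [337, 254]]
brush 19
phone 0
remote 0
sanit 0
mouse 0
pos [0.4214 0.0253 0.3543] yaw 155.76 tilt [-1.e-01  1.e-02 -1.e+02] | turn z 0.0 then xyz cm [-2.63  2.58  5.43] | t 50.7 w 0.0881 F [-0.1 -0.6 -0.3] j6 -1.12
```

```bash
python3 - <<'E'
from h import *
from bench import vision
for n in("top","side"):
  w=vision.capture(n); hsv=cv2.cvtColor(w["pixels"],cv2.COLOR_BGR2HSV); m=((hsv[...,1]<45)&(hsv[...,2]>110)).astype(np.uint8)
  for c in cv2.findContours(m,cv2.RETR_EXTERNAL,cv2.CHAIN_APPROX_NONE)[0]:
    if cv2.contourArea(c)>120:
      q=c.reshape(-1,2).mean(0); print(n,q.round(),cv2.contourArea(c),onz(w,q,.042)[0,:2].round(2))
E
```

```text
top [131. 381.] 4123.0 [0.2 0.6]
top [240. 284.] 245.5 [0.41 0.29]
top [ 25. 284.] 5416.0 [0.49 0.9 ]
top [297. 308.] 1158.5 [0.33 0.14]
top [357. 308.] 10526.5 [ 0.3  -0.03]
top [409. 298.] 1137.0 [ 0.31 -0.18]
top [209. 182.] 606.5 [0.72 0.36]
top [305.  55.] 65325.0 [1.11 0.02]
side [624. 390.] 480.0 [-0.36  0.41]
side [ 38. 389.] 869.5 [0.97 0.86]
side [ 10. 378.] 753.5 [1.06 0.86]
side [400. 380.] 3829.0 [0.16 0.56]
side [623. 360.] 1087.5 [-0.36  0.32]
side [ 39. 346.] 3684.0 [1.05 0.77]
side [621. 323.] 1086.0 [-0.37  0.21]
side [622. 281.] 1136.5 [-0.39  0.06]
side [221. 266.] 475.0 [0.72 0.39]
side [637. 260.] 145.5 [-0.44 -0.04]
side [480. 245.] 1661.5 [0.01 0.06]
side [515. 121.] 831.5 [-0.07 -0.66]
side [135. 209.] 33265.0 [1.09 0.27]
side [559.  28.] 154.5 [-0.28 -1.61]
side [398.  11.] 480.0 [ 0.57 -1.52]
```

```bash
python3 -c "
from bench import ticket
print(ticket.close_job())"
```

```text
the job is handed in; nothing more can be done
None
```

I handed the job in at about 51 s: the pot was scrubbed with three pushes to the bottom, the brush went back in its holder before the pot was moved, and the three trays present plus the pot are stacked on the base, each seated to the expected height by force and position. The final pot placement was checked that way rather than in a picture, and the four bystanders looked unmoved in the top camera.

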